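Pack the template set and shut its box

ROBOT

A 6-joint arm with a two-finger parallel gripper is mounted at the origin on the work surface; the furniture and walls round the work are solid. World frame = base frame: x ahead of the robot, y to its left, z up, the work surface at z = 0. Lengths are in mm, angles in rad, forces in N, time in s.
With the tool pointing down it reaches from about 300 to 775 mm from the base axis. Payload 14.6 kg.
Tool frame: the origin (TCP) lies at the very end of the fingers, on their centre line; the grasp point (between the pads) lies 19 mm behind it; z points along the fingers, y is the line along which they close (so a half turn about z gives the same grasp; the last joint's range is limited). The gripper opens to 94 mm and grips with 3 to 60 N. Pads are 16 mm wide; open, the fingers measure 119 mm over their backs; the gripper's body (75 mm by 177 mm) begins 78 mm behind the grasp point.
Start: joints at [1.225, 0.3, 1.521, -0, 1.321, -0.067], TCP at [151.359, 528.753, 205.446] pointing down, gripper open.
Joint ranges: [-3.03, 3.03], [-0.79, 2.21], [0.23, 2.52], [-1.04, 4.18], [0, 3.07], [-2.55, 2.55]. Speed limits (rad/s): [2.22, 2.22, 2.57, 3.14, 3.14, 3.14].

INTERFACE

Orientations are given as [roll, pitch, yaw] about the fixed x, y, z axes, in that order (R = Rz(yaw) Ry(pitch) Rx(roll)).
In Python, from cell import read_state, viewer, manip, models gives the robot as it stands.
- The arm moves only by the tool carry_out, never from a script. Its argument "deltas" is a list of rows, each an object with "dp": the shift along the tool's x, y, z in mm, a list of three; "roll": the turn about the tool's z in degrees; "gripper": the opening, from -1 (shut) to 1 (fully open), so that 0 is half open. In form: [{"dp": [tx, ty, tz], "roll": roll, "gripper": gripper}, ...]. A call has 1 to 12 rows; each row is the pose to reach, as a shift and turn from the pose commanded when the call began, along the tool's axes at that moment; what a row does not reach only later rows make up. A row lasts 1/12 s, in which the tool goes at most 41.7 mm and 7.16 degrees, less where a joint would pass 70% of its speed; a pose out of reach is approached as far as the arm can. A call with a gripper value outside its range is refused whole. The fingers move at their own pace and stop on an object; "newtons" is the grip in N (left out, the last holds). Time passes only in rows, so rows that repeat a pose let the fingers close. It gives the time, the measured TCP pose, the force, the opening and the grip force at its end, in the units of the state.
- read_state(): the state, without advancing time (a new reading comes with each control period).
- viewer.camera(name): name is "scene" or "top"; returns the picture (400x640x3 uint8, red, green, blue); there is no depth.
- viewer.camera_params(name): a dict with "fovy" (degrees; the focal length in pixels is half the picture's height over the tangent of half this angle, whatever the lens; pixels are square), "cx", "cy" (the principal point, pixels), "eye" and "attitude" of the camera in the world. Camera axes: x right, y up, looking along -z (the intrinsics and any distortion apply to the point x, -y, -z); pixel columns grow to the right and rows downward; lengths in mm; the calibration is good to about 2 mm. A picture is of the moment at which its call begins. camera_params takes no time and is no camera call.
- manip.sign_off(): hands the job in; it is judged then, once.
Trained networks look in the newest picture that a camera, given by its name, has taken for a name from the list of things; names that differ only in an ending like _2 or _b are one class to them, and where a whole thing is asked for, a point or a joint stands for the part that bears it (a point fixed in the world has none). Each returns a list of dicts, best first, with "p" (0 to 1); they miss things now and then, are a little off and sometimes report something else, mostly with a low value. They report only what shows in the picture. A call takes as long as a camera call. They do not tell look-alikes from the thing itself.
- models.cut_out(camera, label): "region" (400x640 bool, what is visible of it) and "box" ([left, top, right, bottom] in pixels, round what is visible of it).
The state is a dict: "clock": time; "joints": joint angles; "qd": joint speeds; "effort": joint torques, N m; "eef_pos": TCP position; "eef_rot": TCP orientation; "wrist_force": force on the tool from outside, world axes, zero at the start; "moment": the same for the moment, N m; "finger_gap": finger opening in mm; "finger_force": force on a finger pad.
Only numpy, scipy, OpenCV 4.12 (cv2) and the standard library are available. Lean on these libraries where they do the work, as an engineer would, in place of code of your own. Each camera call takes 0.05 s, during which the arm holds its last target. There are 200 camera calls.

TASK

Pack the wooden box: lay every blue acrylic template flat in its wide bay (stacked is fine) and stand the small goods from the right of the bench (wax pot, black thread spool, beeswax cake, whichever are out) in its narrow bay as they stand now, then shut the lid fully. The templates are too thin to take off the flat bench, so slide each until its end hangs over the far edge, pinch that end by its two long sides and lift it straight up before carrying it over. Leave the glue tin where it is.

Things in the scene. Friction and masses are not known exactly. Their poses are not given: they have to be found in the camera images.
- bench_edge (a point): a point on the far edge of the bench top, which runs straight along world y at this point's x (0.560), z = 0. The top is 42 mm thick; beyond the edge all is free down to the floor. Fixed things: a row of bottles up to 0.21 m tall along this edge on the robot's right (x above 0.48 where y is below -0.21); beyond y = -0.40 a tool block and more bottles.
- template_1: blue acrylic cutting template, a flat rounded rectangle 108 x 56 mm and only 3 mm thick, 30 g, with three short slots across its middle. Origin: centre of its underside; x along its 108 mm length, z up. It starts flat on the bench with its length within about 0.25 rad of the world x direction. May be absent.
- template_2: blue acrylic cutting template, a flat rounded rectangle 108 x 56 mm and only 3 mm thick, 30 g, with one large rectangular window. Origin: centre of its underside; x along its 108 mm length, z up. It starts flat on the bench with its length within about 0.25 rad of the world x direction. May be absent.
- template_3: blue acrylic cutting template, a flat rounded rectangle 108 x 56 mm and only 3 mm thick, 30 g, with one slot and one narrow window. Origin: centre of its underside; x along its 108 mm length, z up. It starts flat on the bench with its length within about 0.25 rad of the world x direction. May be absent.
- template_1_end_a (a point): middle of the +x short end of template_1, at half its thickness, 54 mm from its centre. Absent with it.
- template_1_end_b (a point): middle of the -x short end of template_1, at half its thickness, 54 mm from its centre. Absent with it.
- template_2_end_a (a point): middle of the +x short end of template_2, at half its thickness, 54 mm from its centre. Absent with it.
- template_2_end_b (a point): middle of the -x short end of template_2, at half its thickness, 54 mm from its centre. Absent with it.
- template_3_end_a (a point): middle of the +x short end of template_3, at half its thickness, 54 mm from its centre. Absent with it.
- template_3_end_b (a point): middle of the -x short end of template_3, at half its thickness, 54 mm from its centre. Absent with it.
- wax_pot: white round pot with a screw lid, 50 mm in diameter, 57 mm tall, 0.11 kg, upright. Origin: centre of its underside. May be absent.
- spool: spool of black waxed thread standing on end, 45 mm tall, a body 50 mm in diameter whose upright axis lies at x = -6 mm, y = +9 mm from the origin in its own frame (a thread tail, which touches nothing, sticks out on one side); origin at the height of its underside; 0.05 kg. May be absent.
- beeswax: yellow-brown beeswax cake, 35 x 52 x 19 mm (x, y, z), 0.06 kg, lying flat. Origin: centre of its underside. May be absent.
- template_box: wooden kit box fixed to the bench on the robot's left, outside 140 mm (x) by 262 mm (y), rim 74 mm above the bench, walls and floor 8 mm thick, so 66 mm deep inside. Origin: centre of its underside. Its x points to the hinged side, roughly world +y (robot's left); its y points roughly to world -x (toward the robot). A divider 6 mm thick and 46 mm high above the floor, from y = 1 to 7 mm, parts it into two bays.
- wide_bay (a point): centre of the floor (top face, 8 mm above the bench) of the wide bay, for the templates: 124 mm (x) by 124 mm (y); axes as the box. It is the bay farther from the robot; a template lies in it with its length roughly along the box's y.
- narrow_bay (a point): centre of the floor (top face, 8 mm above the bench) of the narrow bay, for the small goods: 124 mm (x) by 116 mm (y); axes as the box. It is the bay nearer the robot.
- lid_hinge (a point): middle of the lid's hinge line, on the upper edge of the box's +x (robot's left) side, 74 mm above the bench; the line runs along the box's y.
- lid_front (a point): middle of the lid's free edge, 146 mm from the hinge line; while the lid is open this is its topmost part. The lid is a wooden board 8 mm thick and 262 mm long (as the box), 0.22 kg.
- box_lid (a joint): angle of the lid, rad: 0 shut, 1.95 fully open. It starts open, past upright and leaning out to the robot's left against a stop at 1.95. Pushed from behind toward the robot's right until past upright (below about 1.5) it comes down by itself, slowed by a stiff hinge (about a second), and lies shut by its own weight if nothing stands above the rim.
- glue_tin: turquoise round tin, 57 mm in diameter, 72 mm tall, too tall for the box; a bystander on the far left. Origin: centre of its underside.
Things that resemble listed ones, but are neither listed nor needed, are in the scene too. Leave any green or red look-alike of the spool alone.

How it is judged:
By the outcome, as a careful person would: the job done as asked, in the order asked, and still so for the second after the job is handed in, with the robot touching nothing.
Of template_1, template_2, template_3 only 2 to 3 are there at a start; the rules pass over those that are not, and their reading is None.
Of wax_pot, spool, beeswax only 2 to 2 are there at a start; the rules pass over those that are not, and their reading is None.
At some moment in a run one of wax_pot, spool, beeswax may be knocked a few centimetres aside while the robot is not near it.
It also fails if it takes over 208 s, if anything falls off the work surface, if the arm or the gripper's body presses on something with over 40 N, if the wrist force passes 120 N, or if a joint passes its speed limit or range.

## Working session

There is one attempt and no reset: what is moved stays moved. The work goes in short steps, Python scripts to look and compute and a tool call to move; the robot and the scene stay as the last step left them, time stands still between calls to the robot, and variables do not carry over. Pictures are saved under pics/ and viewed, at most 14 in all, crops included, and the job is handed in when it is done.

Besides the shell and the picture viewer there is one more tool, called after "Request:" by a JSON object that holds its "name" and its "arguments", one argument or row to a line. carry_out: Moves the arm, as the interface text tells. Its arguments: {"type":"object","properties":{"deltas":{"type":"array"},"newtons":{"type":"number"}},"required":["deltas"]}

```bash
ls; mkdir -p pics; python3 - <<'E'
from cell import read_state, viewer
import cv2
print(read_state())
for n in("scene","top"):
    p=viewer.camera_params(n);print(n,p)
    cv2.imwrite(f"pics/{n}0.png",viewer.camera(n)[:,:,::-1])
E
```

```text
pics
{'clock': 0.0, 'joints': array([ 1.22538556e+00,  3.00473678e-01,  1.52163900e+00, -2.45697136e-05,
        1.32071906e+00, -6.65908514e-02]), 'qd': array([-0.0028975 , -0.00132175,  0.00102045, -0.00039061, -0.0007791 ,
       -0.00024231]), 'effort': array([-2.14758670e-04, -5.31811917e+01, -3.52731693e+01,  7.06837233e-02,
        2.44475668e-02, -1.32250907e-04]), 'eef_pos': array([151.27644513, 528.4818442 , 204.86042882]), 'eef_rot': array([-3.14035474e+00, -5.87053387e-05,  2.86277880e+00]), 'wrist_force': array([-0.44476073,  0.46054515, -0.03708791]), 'moment': array([ 0.0201777 ,  0.01883744, -0.00461507]), 'finger_force': 0.0, 'finger_gap': 94.04894886951465}
scene {'fovy': 45.11358810501214, 'cx': 313.58023811453046, 'cy': 200.27550535570987, 'eye': array([-534.09432027, -662.7819364 , 1131.16432982]), 'attitude': array([ 0.87922336, -0.0102426 , -0.89224448])}
top {'fovy': 54.03955161204134, 'cx': 325.9706851271766, 'cy': 198.82807779096123, 'eye': array([ 348.84645265,  137.43172553, 1328.62727597]), 'attitude': array([ 0.08286628,  0.0042694 , -1.58831047])}
```

View pics/top0.png

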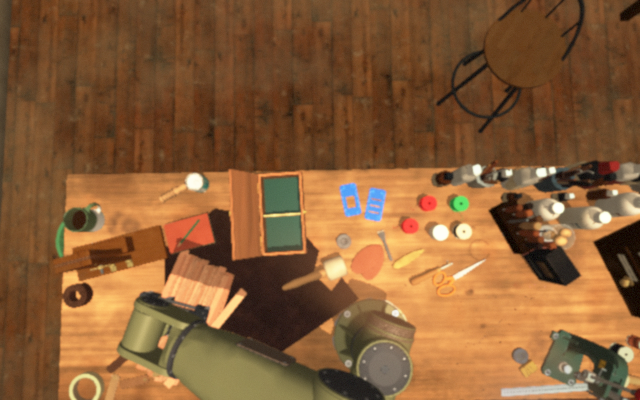

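View pics/scene0.png

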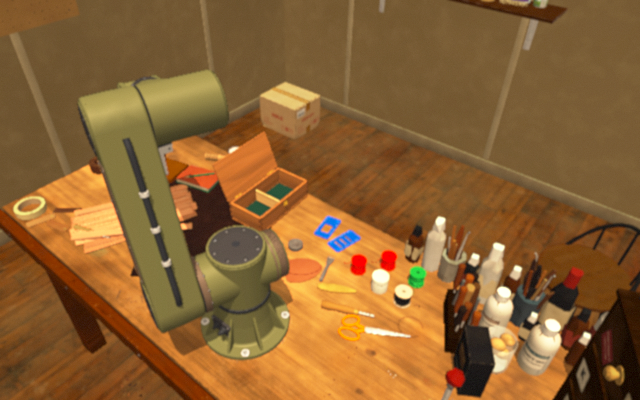

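The top view shows two templates at about (350,200) and (375,204), the box at (268,213) with its lid open to the left, and the tin at about (196,182). The pot is at (440,232) and the spool candidates are at (463,231), red (428,203) and (410,226), and green (460,203). The one at (463,231) is cream-topped with a black body, so it fits the black spool. I'll measure these and check a crop.

```bash
cat > h.py <<'E'
import numpy as np, cv2
from scipy.optimize import least_squares
from scipy.spatial.transform import Rotation as R
from cell import read_state, viewer, manip, models
P={n:viewer.camera_params(n) for n in("scene","top")}
def proj(n,X):
    p=P[n];f=200/np.tan(np.radians(p["fovy"]/2));c=(np.atleast_2d(X)-p["eye"])@R.from_euler("xyz",p["attitude"]).as_matrix()
    return np.c_[p["cx"]-f*c[:,0]/c[:,2],p["cy"]+f*c[:,1]/c[:,2]]
def back(n,uv,z):
    p=P[n];f=200/np.tan(np.radians(p["fovy"]/2));uv=np.atleast_2d(uv)
    d=np.c_[(uv[:,0]-p["cx"])/f,-(uv[:,1]-p["cy"])/f,-np.ones(len(uv))]@R.from_euler("xyz",p["attitude"]).as_matrix().T
    return p["eye"]+d*((z-p["eye"][2])/d[:,2])[:,None]
def snap(name=None,cams=("scene","top")):
    im={n:viewer.camera(n) for n in cams}
    if name:
        for n in im: cv2.imwrite(f"pics/{name}_{n}.png",im[n][:,:,::-1])
    return im
def cyl(x,y,d,h,z0=0):
    a=np.linspace(0,2*np.pi,40);return np.vstack([np.c_[x+d/2*np.cos(a),y+d/2*np.sin(a),0*a+z] for z in(z0,z0+h)])
def rect(x,y,t,l,w,z0,h):
    q=np.array([[sx*l/2,sy*w/2] for sx in(-1,1) for sy in(-1,1)])@np.array([[np.cos(t),np.sin(t)],[-np.sin(t),np.cos(t)]])+[x,y]
    return np.vstack([np.c_[q,np.full(4,z)] for z in(z0,z0+h)])
def cen(n,X):
    m=cv2.moments(cv2.convexHull(proj(n,X).astype(np.float32)));return np.array([m["m10"],m["m01"]])/m["m00"]
def fitc(obs,d,h,z0=0,g=(500,0)):
    s=least_squares(lambda q:np.concatenate([cen(n,cyl(*q,d,h,z0))-o for n,o in obs.items()]),g);return s.x,np.round(s.fun,1)
def det(n,l):
    r=[]
    for e in models.cut_out(n,l):
        m=e["region"];ys,xs=np.nonzero(m)
        if len(xs): r.append((round(e["p"],2),np.array([xs.mean(),ys.mean()]),len(xs),m))
    return r
E
python3 - <<'E'
from h import *
im=snap()
for l in("template_1","wax_pot","spool","beeswax","template_box","glue_tin","lid_front"):
    for n in("top","scene"):
        for p,c,k,m in det(n,l)[:6]:
            z={"wax_pot":35,"spool":25,"glue_tin":40}.get(l,3)
            s=""
            if l.startswith("template_1") :
                ct=max(cv2.findContours(m.astype(np.uint8),0,2)[0],key=cv2.contourArea)[:,0].astype(float)
                (a,b),(w,h),t=cv2.minAreaRect(back(n,ct,3)[:,:2].astype(np.float32));s=[round(v,2) for v in(a,b,w,h,t)]
            print(l,n,p,c.round(1),k,back(n,c,z)[0].round()[:2],s)
t=cv2.resize(im["top"][150:280,325:500],None,fx=4,fy=4,interpolation=2)
cv2.imwrite("pics/crop.png",t[:,:,::-1])
for X in([560,0,0],[560,-150,0],[560,300,0]):print(proj("top",[X]),proj("scene",[X]))
E
```

```text
template_1 top 0.91 [374.4 204.5] 514 [437. -22.] [437.48, -22.53, 57.53, 108.6, 77.25]
template_1 top 0.63 [349.6 198. ] 454 [460.  61.] [458.67, 61.17, 110.68, 58.8, 8.44]
template_1 top 0.46 [266.1 213.2] 6208 [414. 345.] [420.1, 343.08, 303.45, 255.83, 2.12]
template_1 scene 0.74 [327.6 226.6] 230 [454.  57.] [452.14, 57.93, 103.78, 52.7, 11.07]
template_1 scene 0.68 [343.1 241.1] 358 [431. -26.] [431.77, -26.32, 55.29, 106.39, 80.17]
template_1 scene 0.47 [257.9 184.5] 5549 [472. 407.] [498.74, 449.86, 580.43, 336.11, 67.42]
wax_pot top 0.52 [438.3 232.2] 227 [ 340. -226.] 
spool top 0.65 [458.5 203.5] 263 [ 434. -299.] 
spool top 0.51 [461.  230.7] 224 [ 343. -304.] 
spool top 0.5 [426.4 203.6] 176 [ 435. -193.] 
spool top 0.5 [266.2 213.5] 6177 [412. 341.] 
spool top 0.48 [409.1 225.8] 213 [ 363. -133.] 
spool top 0.32 [437.9 231.7] 259 [ 341. -227.] 
spool scene 0.85 [357.8 264.5] 300 [ 357. -135.] 
spool scene 0.68 [388.3 260.6] 292 [ 432. -200.] 
spool scene 0.65 [402.2 295.9] 335 [ 338. -306.] 
spool scene 0.52 [416.7 276.9] 337 [ 429. -302.] 
beeswax top 0.75 [196.2 182.3] 308 [523. 582.] 
beeswax scene 0.5 [326.9 227.3] 309 [450.  57.] 
beeswax scene 0.39 [343.3 240.4] 415 [434. -25.] 
template_box top 0.66 [266.  213.8] 6351 [412. 345.] 
template_box top 0.32 [374.9 203.7] 446 [440. -24.] 
template_box scene 0.6 [257.9 184.8] 5322 [470. 405.] 
glue_tin top 0.68 [374.4 204.4] 530 [435. -18.] 
glue_tin top 0.53 [196.2 181.9] 408 [520. 570.] 
glue_tin top 0.44 [349.5 198.7] 415 [455.  64.] 
lid_front top 0.87 [243.7 214.2] 2529 [412. 420.] 
lid_front scene 0.71 [244.8 166.5] 2437 [523. 529.] 
[[366.72983953 168.74611236]] [[358.68926099 218.43441636]]
[[410.61282535 167.95537305]] [[395.23009341 237.27507882]]
[[279.04640299 170.32610377]] [[294.14623177 185.15566087]]
```

View pics/crop.png

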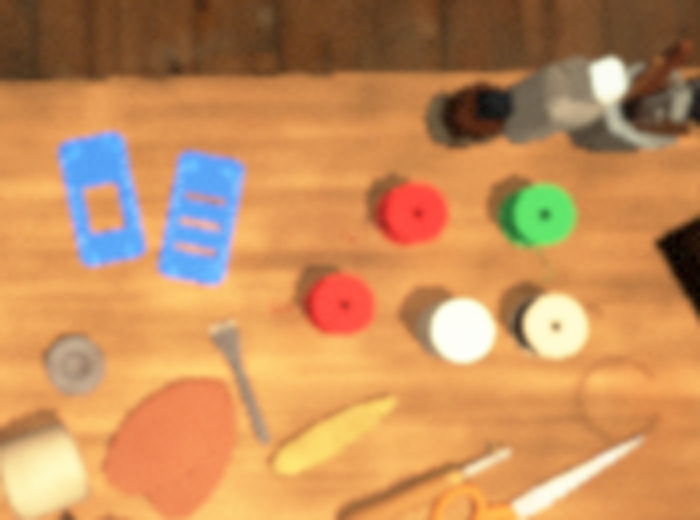

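The crop confirms it. Template_2 (window) is on the left and template_1 (slots) on the right, with no third template. The white pot is at (438,232). The black-bodied spool with the cream flange is at (461,230). The red and green ones are look-alikes. Next I'll refine the positions with colour masks.

```bash
cat >> h.py <<'E'
def blobs(img,lo,hi,roi,amin=60):
    h=cv2.inRange(cv2.cvtColor(img,cv2.COLOR_RGB2HSV),lo,hi);m=np.zeros_like(h);x0,y0,x1,y1=roi;m[y0:y1,x0:x1]=h[y0:y1,x0:x1]
    return [c for c in sorted(cv2.findContours(m,0,1)[0],key=cv2.contourArea,reverse=True) if cv2.contourArea(c)>amin]
def templ(img,n,roi,z=1.5):
    o=[]
    for c in blobs(img,(100,110,90),(125,255,255),roi,30):
        (a,b),(w,h),t=cv2.minAreaRect(back(n,c[:,0].astype(float),z)[:,:2].astype(np.float32))
        if w<h:t-=90
        if t<-90:t+=180
        m=cv2.moments(cv2.convexHull(c));u=[m["m10"]/m["m00"],m["m01"]/m["m00"]]
        o.append((n,back(n,u,z)[0][:2].round(1),np.round([w,h,t],1)))
    return o
def move(x,y,z,yaw,):
    "shift and roll (deg) from the measured pose, tool down"
    s=read_state();Rm=R.from_euler("xyz",s["eef_rot"]).as_matrix();d=Rm.T@(np.array([x,y,z])-s["eef_pos"])
    dy=np.degrees(yaw-s["eef_rot"][2]);dy=(dy+180)%360-180
    print("dp",d.round(1),"roll",round(-dy,1))
E
python3 - <<'E'
from h import *
im=snap()
for n in im: print(templ(im[n],n,(310,160,400,260)))
# box floor
for c in blobs(im["top"],(40,40,20),(100,255,120),(240,160,320,270),200):
    r=cv2.minAreaRect(back("top",c[:,0].astype(float),8)[:,:2].astype(np.float32));print("bay",np.round(r[0],1),np.round(r[1],1),round(r[2],2),cv2.boundingRect(c))
print("pot", [back("top",np.mean(c[:,0],0),57)[0].round(1) for c in blobs(im["top"],(0,0,215),(180,60,255),(425,215,450,250))],
 "spool",[back("top",np.mean(c[:,0],0),45)[0].round(1) for c in blobs(im["top"],(0,0,190),(40,120,255),(450,218,480,245))])
t=cv2.resize(im["top"][160:270,220:320],None,fx=6,fy=5,interpolation=2)
t=cv2.resize(im["top"][160:265,220:320],None,fx=5.5,fy=5.5,interpolation=2)
cv2.imwrite("pics/box.png",t[:,:,::-1])
E
```

```text
[('scene', array([435.6, -25.7]), array([ 51.9, 104.1, -12.4])), ('scene', array([452. ,  57.6]), array([103.4,  51.9,   9.8]))]
[('top', array([456.3,  59.7]), array([103.4,  51.4,  10.1])), ('top', array([438.5, -24. ]), array([ 50.3, 102.8, -12.3]))]
bay [474.6 292.1] [115.7 113.7] 2.69 (264, 178, 36, 35)
bay [347.6 285.3] [105.4 112.2] 3.07 (267, 216, 34, 34)
pot [array([ 340.3, -225.1,   57. ])] spool [array([ 341.8, -304.7,   45. ])]
```

View pics/box.png

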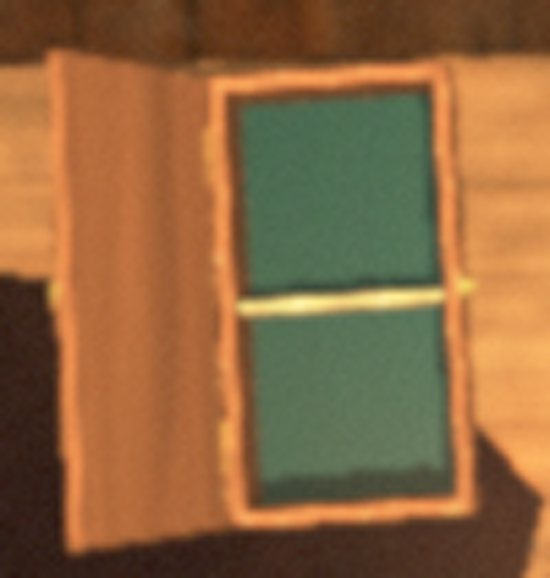

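```bash
python3 - <<'E'
from h import *
uv=[(258.5,173.6),(301.3,171.8),(306.4,253.6),(262.2,254.5)]
q=back("top",uv,74)[:,:2];print(q.round(),q.mean(0).round(1))
print(np.degrees(np.arctan2(*(q[0]-q[3])[::-1])),np.degrees(np.arctan2(*(q[1]-q[2])[::-1])))
move(377,45.5,60,np.pi+np.radians(9.9))
E
```

```text
[[539. 357.]
 [542. 219.]
 [280. 206.]
 [279. 347.]] [410.  282.3]
2.4082914861013873 2.829614088364757
dp [-349.9 -402.5  145.5] roll -25.9
```

Request:
{"name": "carry_out", "arguments": {
  "deltas": [
    {"dp": [0,0,-40],"roll": 0,"gripper": -0.36},
    {"dp": [-20,-30,-60],"roll": -7,"gripper": -0.36},
    {"dp": [-50,-60,-60],"roll": -14,"gripper": -0.36},
    {"dp": [-80,-92,-60],"roll": -20,"gripper": -0.36},
    {"dp": [-106,-122,-60],"roll": -25.9,"gripper": -0.36},
    {"dp": [-133,-153,-60],"roll": -25.9,"gripper": -0.36},
    {"dp": [-160,-184,-60],"roll": -25.9,"gripper": -0.36},
    {"dp": [-187,-215,-60],"roll": -25.9,"gripper": -0.36},
    {"dp": [-214,-246,-60],"roll": -25.9,"gripper": -0.36},
    {"dp": [-241,-277,-60],"roll": -25.9,"gripper": -0.36},
    {"dp": [-268,-308,-60],"roll": -25.9,"gripper": -0.36},
    {"dp": [-295,-339,-60],"roll": -25.9,"gripper": -0.36}
  ]
}}

```text
clock: 2.0
eef_pos: [341.9, 119.7, 265.8]
eef_rot: [3.141, 0.001, -2.968]
wrist_force: [1.4, 1.2, 0.1]
finger_gap: 30.5
finger_force: 0.0
```

```bash
python3 - <<'E'
from h import *
s=read_state();print(s["eef_pos"],s["eef_rot"],s["joints"],s["clock"])
move(377,45.5,60,np.pi+np.radians(9.9))
E
```

```text
[341.92471695 119.71882727 265.83816717] [ 3.14148058e+00  1.18575507e-03 -2.96814758e+00] [ 2.35563669e-01 -1.83940147e-01  1.89205261e+00  3.86168709e-05
  1.43228976e+00 -1.50868311e+00] 2.0
dp [-21.5 -79.2 205.9] roll 0.0
```

Request:
{"name": "carry_out", "arguments": {
  "deltas": [
    {"dp": [-8,-30,28],"roll": 0,"gripper": -0.36},
    {"dp": [-16,-58,60],"roll": 0,"gripper": -0.36},
    {"dp": [-21.5,-79.2,92],"roll": 0,"gripper": -0.36},
    {"dp": [-21.5,-79.2,130],"roll": 0,"gripper": -0.36},
    {"dp": [-21.5,-79.2,170],"roll": 0,"gripper": -0.36},
    {"dp": [-21.5,-79.2,205],"roll": 0,"gripper": -0.36},
    {"dp": [-21.5,-79.2,235],"roll": 0,"gripper": -0.36},
    {"dp": [-21.5,-79.2,250],"roll": 0,"gripper": -0.36},
    {"dp": [-21.5,-79.2,256],"roll": 0,"gripper": -0.36},
    {"dp": [-21.5,-79.2,256],"roll": 0,"gripper": -0.36}
  ]
}}

```text
clock: 2.83
eef_pos: [376.0, 47.3, 8.7]
eef_rot: [3.141, -0.002, -2.968]
wrist_force: [0.6, 0.3, 0.6]
finger_gap: 29.8
finger_force: 0.0
```

Request:
{"name": "carry_out", "arguments": {
  "deltas": [
    {"dp": [0,0,4],"roll": 0,"gripper": -0.36},
    {"dp": [0,0,7],"roll": 0,"gripper": -0.36},
    {"dp": [0,0,8],"roll": 0,"gripper": -0.36},
    {"dp": [0,0,8],"roll": 0,"gripper": -0.36},
    {"dp": [0,0,8],"roll": 0,"gripper": -0.36}
  ]
}}

```text
clock: 3.25
eef_pos: [376.8, 47.4, 1.9]
eef_rot: [-3.141, 0.001, -2.968]
wrist_force: [-0.0, 0.0, 0.1]
finger_gap: 30.1
finger_force: 0.0
```

Request:
{"name": "carry_out", "arguments": {
  "deltas": [
    {"dp": [0,0,0.8],"roll": 0,"gripper": -0.36},
    {"dp": [-8,0,0.8],"roll": 0,"gripper": -0.36},
    {"dp": [-16,0,0.8],"roll": 0,"gripper": -0.36},
    {"dp": [-24,0,0.8],"roll": 0,"gripper": -0.36},
    {"dp": [-33,0,0.8],"roll": 0,"gripper": -0.36},
    {"dp": [-42,0,0.8],"roll": 0,"gripper": -0.36},
    {"dp": [-51,0,0.8],"roll": 0,"gripper": -0.36},
    {"dp": [-60,0,0.8],"roll": 0,"gripper": -0.36},
    {"dp": [-69,0,0.8],"roll": 0,"gripper": -0.36},
    {"dp": [-76,0,0.8],"roll": 0,"gripper": -0.36},
    {"dp": [-80,0,0.8],"roll": 0,"gripper": -0.36},
    {"dp": [-80,0,0.8],"roll": 0,"gripper": -0.36}
  ]
}}

```text
clock: 4.25
eef_pos: [456.0, 61.2, 0.6]
eef_rot: [-3.142, 0.0, -2.968]
wrist_force: [0.2, 0.2, 0.3]
finger_gap: 29.8
finger_force: 0.0
```

```bash
python3 - <<'E'
from h import *
print(read_state()["eef_pos"])
im=snap("push")
for n in im: print(templ(im[n],n,(310,150,400,260)))
t=np.hstack([cv2.resize(im["top"][140:240,310:410],None,fx=4,fy=4),cv2.resize(im["scene"][170:270,290:390],None,fx=4,fy=4)])
cv2.imwrite("pics/push.png",t[:,:,::-1])
E
```

```text
[455.99198177  61.23882488   0.59468396]
[('scene', array([435.9, -25.3]), array([ 54. , 104.1, -12.4]))]
[('top', array([551.6,  74.7]), array([ 49. ,  55.1, -85. ]))]
```

View pics/push.png

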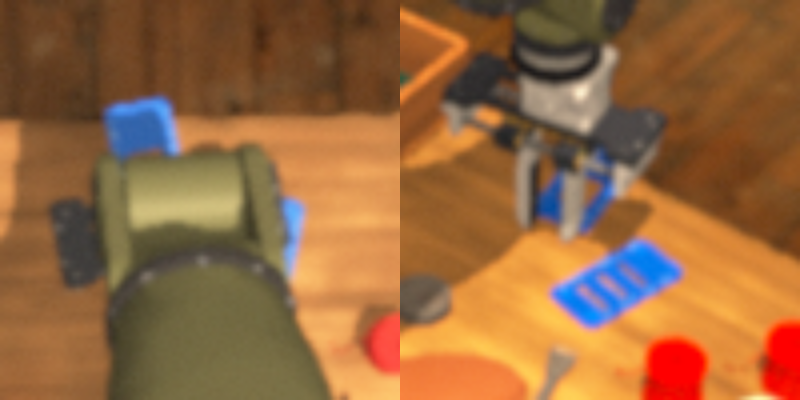

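The template (top crop, far end about (337–352, 165.5)) is square on the fingers and hangs about 11 mm over. I'll push 25 mm more, then back off, raise and view it.

Request:
{"name": "carry_out", "arguments": {
  "deltas": [
    {"dp": [-7,0,0],"roll": 0,"gripper": -0.36},
    {"dp": [-14,0,0],"roll": 0,"gripper": -0.36},
    {"dp": [-20,0,0],"roll": 0,"gripper": -0.36},
    {"dp": [-24,0,0],"roll": 0,"gripper": -0.36},
    {"dp": [-25.5,0,0],"roll": 0,"gripper": -0.36},
    {"dp": [-25.5,0,0],"roll": 0,"gripper": -0.36},
    {"dp": [-10,0,0],"roll": 0,"gripper": -0.36},
    {"dp": [10,0,-20],"roll": 0,"gripper": -0.1},
    {"dp": [40,0,-40],"roll": 0,"gripper": 0.3},
    {"dp": [75,0,-60],"roll": 0,"gripper": 0.5},
    {"dp": [110,0,-80],"roll": 0,"gripper": 0.5},
    {"dp": [130,0,-80],"roll": 0,"gripper": 0.5}
  ]
}}

```text
clock: 5.35
eef_pos: [325.5, 38.5, 82.6]
eef_rot: [-3.141, 0.003, -2.968]
wrist_force: [0.8, -0.2, -0.1]
finger_gap: 60.2
finger_force: 0.0
```

```bash
python3 - <<'E'
from h import *
print(read_state()["eef_pos"])
im=snap("p2")
for n in im: print(templ(im[n],n,(310,150,400,260)))
t=np.hstack([cv2.resize(im["top"][140:240,310:410],None,fx=4,fy=4),cv2.resize(im["scene"][170:270,290:390],None,fx=4,fy=4)])
cv2.imwrite("pics/p2.png",t[:,:,::-1])
E
```

```text
[325.5054344   38.49835338  82.63192409]
[('scene', array([435.5, -25.8]), array([ 52.1, 104.3, -11.9])), ('scene', array([547.3,  69. ]), array([111.9,  50.5,  20.1]))]
[('top', array([547. ,  75.1]), array([106.9,  57.5,   8.5])), ('top', array([438.4, -24. ]), array([ 50.3, 103.5, -12.3]))]
```

```bash
python3 - <<'E'
from h import *
move(585.5,82,60,np.pi+np.radians(9.5))
E
```

```text
dp [-263.7   -1.9   21.6] roll 0.4
```

Request:
{"name": "carry_out", "arguments": {
  "deltas": [
    {"dp": [-30,0,0],"roll": 0.4,"gripper": 0.7},
    {"dp": [-70,0,0],"roll": 0.4,"gripper": 0.7},
    {"dp": [-110,0,0],"roll": 0.4,"gripper": 0.7},
    {"dp": [-150,-1,0],"roll": 0.4,"gripper": 0.7},
    {"dp": [-190,-2,0],"roll": 0.4,"gripper": 0.7},
    {"dp": [-230,-2,10],"roll": 0.4,"gripper": 0.7},
    {"dp": [-263.7,-2,20],"roll": 0.4,"gripper": 0.7},
    {"dp": [-263.7,-2,30],"roll": 0.4,"gripper": 0.7},
    {"dp": [-263.7,-2,50],"roll": 0.4,"gripper": 0.7},
    {"dp": [-263.7,-2,70],"roll": 0.4,"gripper": 0.7},
    {"dp": [-263.7,-2,85],"roll": 0.4,"gripper": 0.7},
    {"dp": [-263.7,-2,92],"roll": 0.4,"gripper": 0.7}
  ]
}}

```text
clock: 6.45
eef_pos: [586.1, 82.2, -14.3]
eef_rot: [3.141, -0.004, -2.975]
wrist_force: [-1.2, 0.4, -0.4]
finger_gap: 80.2
finger_force: 0.0
```

```bash
python3 - <<'E'
from h import *
print(read_state()["eef_pos"],read_state()["wrist_force"])
im=snap("p3")
t=np.hstack([cv2.resize(im["top"][120:220,310:410],None,fx=4,fy=4),cv2.resize(im["scene"][150:250,290:390],None,fx=4,fy=4)])
cv2.imwrite("pics/p3.png",t[:,:,::-1])
E
```

```text
[586.10967299  82.18864958 -14.27056084] [-1.1767994   0.38173032 -0.42156378]
```

View pics/p3.png

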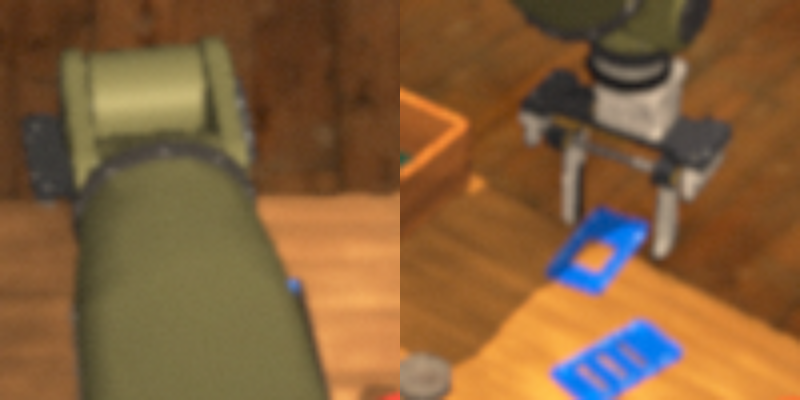

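The fingers straddle the overhanging end in the scene view (template end about (330–352, 205)). Closing now, then a straight lift.

Request:
{"name": "carry_out", "arguments": {
  "deltas": [
    {"dp": [0,0,0],"roll": 0,"gripper": -1},
    {"dp": [0,0,0],"roll": 0,"gripper": -1},
    {"dp": [0,0,0],"roll": 0,"gripper": -1},
    {"dp": [0,0,0],"roll": 0,"gripper": -1},
    {"dp": [0,0,0],"roll": 0,"gripper": -1},
    {"dp": [0,0,0],"roll": 0,"gripper": -1},
    {"dp": [0,0,0],"roll": 0,"gripper": -1}
  ],
  "newtons": 25
}}

```text
clock: 7.13
eef_pos: [587.7, 82.2, -11.0]
eef_rot: [-3.142, 0.001, -2.975]
wrist_force: [0.5, 0.3, 0.5]
finger_gap: 55.7
finger_force: 25.0
```

Request:
{"name": "carry_out", "arguments": {
  "deltas": [
    {"dp": [0,0,-10],"roll": 0,"gripper": -1},
    {"dp": [0,0,-25],"roll": 0,"gripper": -1},
    {"dp": [0,0,-45],"roll": 0,"gripper": -1},
    {"dp": [0,0,-65],"roll": 0,"gripper": -1},
    {"dp": [0,0,-85],"roll": 0,"gripper": -1},
    {"dp": [0,0,-105],"roll": 0,"gripper": -1},
    {"dp": [0,0,-125],"roll": 0,"gripper": -1},
    {"dp": [0,0,-145],"roll": 0,"gripper": -1},
    {"dp": [0,0,-165],"roll": 0,"gripper": -1},
    {"dp": [0,0,-180],"roll": 0,"gripper": -1},
    {"dp": [0,0,-190],"roll": 0,"gripper": -1},
    {"dp": [0,0,-190],"roll": 0,"gripper": -1}
  ]
}}

```text
clock: 8.13
eef_pos: [588.0, 82.3, 181.2]
eef_rot: [-3.141, 0.003, -2.975]
wrist_force: [0.2, 0.4, -0.3]
finger_gap: 55.1
finger_force: 25.0
```

```bash
python3 - <<'E'
from h import *
im=snap("p4")
t=np.hstack([cv2.resize(im["scene"][110:260,270:420],None,fx=4,fy=4)])
cv2.imwrite("pics/p4.png",t[:,:,::-1])
E
```

```text
(no output)
```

View pics/p4.png

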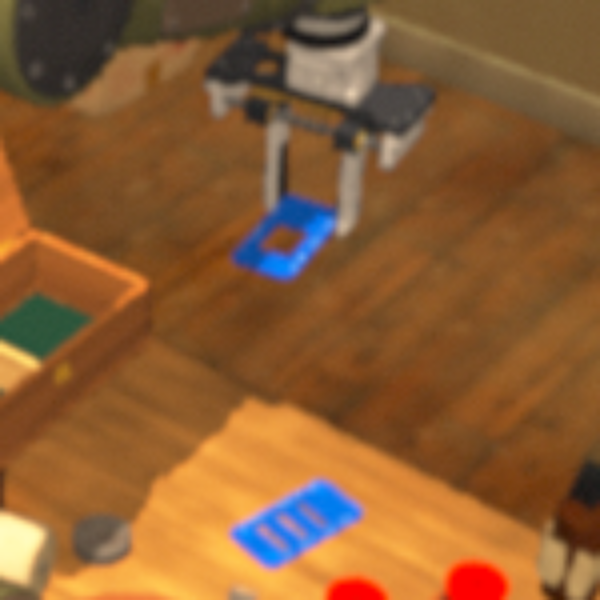

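```bash
python3 - <<'E'
from h import *
move(514.5,281,110,np.pi+np.radians(2.7))
E
```

```text
dp [ 38.7 208.1  68.3] roll 6.8
```

Request:
{"name": "carry_out", "arguments": {
  "deltas": [
    {"dp": [4,15,0],"roll": 1,"gripper": -1},
    {"dp": [8,40,0],"roll": 2,"gripper": -1},
    {"dp": [13,68,0],"roll": 3,"gripper": -1},
    {"dp": [18,96,0],"roll": 4,"gripper": -1},
    {"dp": [24,124,0],"roll": 5,"gripper": -1},
    {"dp": [29,152,0],"roll": 6,"gripper": -1},
    {"dp": [34,178,0],"roll": 6.8,"gripper": -1},
    {"dp": [38,198,10],"roll": 6.8,"gripper": -1},
    {"dp": [38.7,208,30],"roll": 6.8,"gripper": -1},
    {"dp": [38.7,208,50],"roll": 6.8,"gripper": -1},
    {"dp": [38.7,208,70],"roll": 6.8,"gripper": -1},
    {"dp": [38.7,208,70],"roll": 6.8,"gripper": -1}
  ]
}}

```text
clock: 9.23
eef_pos: [512.5, 280.2, 103.6]
eef_rot: [-3.139, -0.007, -3.093]
wrist_force: [-0.2, -0.3, -0.4]
finger_gap: 55.2
finger_force: 25.0
```

```bash
python3 - <<'E'
from h import *
print(read_state()["finger_gap"])
move(514.5,281,12,np.pi+np.radians(2.7))
im=snap("p5")
for n in im: print(templ(im[n],n,(220,120,350,260),125))
t=np.hstack([cv2.resize(im["top"][140:270,220:330],None,fx=3.6,fy=3.6),cv2.resize(im["scene"][110:240,210:320],None,fx=3.6,fy=3.6)])
cv2.imwrite("pics/p5.png",t[:,:,::-1])
E
```

```text
55.178975907073436
dp [-2.7  1.  91.6] roll 0.1
[('scene', array([454.2, 267.2]), array([107.2,  55.5,   6.7])), ('scene', array([319.3, -90.6]), array([ 45.9,  86.1, -11. ]))]
[]
```

View pics/p5.png

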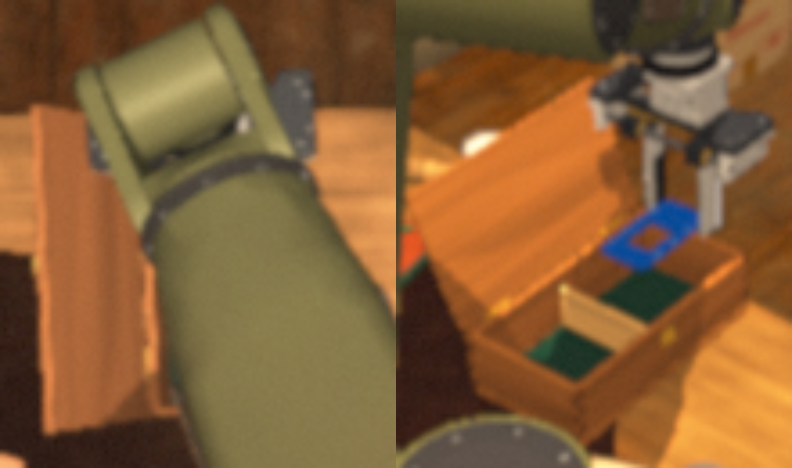

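The template is held level over the wide bay. Lowering it.

Request:
{"name": "carry_out", "arguments": {
  "deltas": [
    {"dp": [-2,0,12],"roll": 0,"gripper": -1},
    {"dp": [-2,0,25],"roll": 0,"gripper": -1},
    {"dp": [-2,0,38],"roll": 0,"gripper": -1},
    {"dp": [-2,0,50],"roll": 0,"gripper": -1},
    {"dp": [-2,0,62],"roll": 0,"gripper": -1},
    {"dp": [-2,0,70],"roll": 0,"gripper": -1},
    {"dp": [-2,0,70],"roll": 0,"gripper": -1}
  ]
}}

```text
clock: 9.92
eef_pos: [516.1, 280.7, 36.9]
eef_rot: [-3.141, -0.002, -3.094]
wrist_force: [-0.5, 0.3, -1.3]
finger_gap: 55.0
finger_force: 25.0
```

Request:
{"name": "carry_out", "arguments": {
  "deltas": [
    {"dp": [0,0,8],"roll": 0,"gripper": -1},
    {"dp": [0,0,15],"roll": 0,"gripper": -1},
    {"dp": [0,0,21],"roll": 0,"gripper": -1},
    {"dp": [0,0,23],"roll": 0,"gripper": -1},
    {"dp": [0,0,23],"roll": 0,"gripper": -1},
    {"dp": [0,0,23],"roll": 0,"gripper": 0.4},
    {"dp": [0,0,23],"roll": 0,"gripper": 0.4},
    {"dp": [0,0,23],"roll": 0,"gripper": 0.4},
    {"dp": [0,0,23],"roll": 0,"gripper": 0.4}
  ]
}}

```text
clock: 10.67
eef_pos: [516.9, 281.1, 16.0]
eef_rot: [3.141, 0.0, -3.094]
wrist_force: [-0.4, 0.1, 0.0]
finger_gap: 65.9
finger_force: 0.0
```

```bash
python3 - <<'E'
from h import *
move(360,-7.7,10,np.pi-np.radians(12.3))
E
```

```text
dp [ 170.5 -281.     5.8] roll 15.0
```

Request:
{"name": "carry_out", "arguments": {
  "deltas": [
    {"dp": [0,0,-30],"roll": 0,"gripper": 0.4},
    {"dp": [0,0,-70],"roll": 0,"gripper": 0.4},
    {"dp": [0,0,-110],"roll": 0,"gripper": 0.2},
    {"dp": [15,-25,-120],"roll": 3,"gripper": -0.1},
    {"dp": [35,-58,-120],"roll": 6,"gripper": -0.36},
    {"dp": [55,-91,-120],"roll": 9,"gripper": -0.36},
    {"dp": [76,-125,-120],"roll": 12,"gripper": -0.36},
    {"dp": [97,-159,-120],"roll": 15,"gripper": -0.36},
    {"dp": [118,-193,-120],"roll": 15,"gripper": -0.36},
    {"dp": [139,-228,-110],"roll": 15,"gripper": -0.36},
    {"dp": [158,-260,-90],"roll": 15,"gripper": -0.36},
    {"dp": [170.5,-281,-65],"roll": 15,"gripper": -0.36}
  ]
}}

```text
clock: 11.67
eef_pos: [359.2, -9.6, 81.4]
eef_rot: [3.141, 0.004, 2.927]
wrist_force: [1.2, -0.4, 0.1]
finger_gap: 30.0
finger_force: 0.0
```

```bash
python3 - <<'E'
from h import *
print(read_state()["eef_pos"]);move(360,-7.7,1.0,np.pi-np.radians(12.3))
im=snap("p6",("top",))
print(templ(im["top"],"top",(220,150,320,270),11))
for c in blobs(im["top"],(40,40,20),(100,255,140),(240,160,320,270),100):
    r=cv2.minAreaRect(back("top",c[:,0].astype(float),8)[:,:2].astype(np.float32));print("green",np.round(r[0],1),np.round(r[1],1),round(r[2],2),cv2.boundingRect(c))
cv2.imwrite("pics/box2.png",cv2.resize(im["top"][160:265,220:320],None,fx=5,fy=5,interpolation=2)[:,:,::-1])
E
```

```text
[359.21326949  -9.62175059  81.38477769]
dp [-0.   2.  80.4] roll -0.0
[('top', array([473. , 279.1]), array([111.9,  60.4,   3.2]))]
green [347.  285.3] [106.6 112.1] 2.8 (267, 216, 34, 34)
green [475.1 324.1] [ 54.3 115.5] 88.98 (264, 178, 17, 35)
green [477.5 244.4] [117.7  33.2] 11.34 (287, 177, 13, 35)
```

View pics/box2.png

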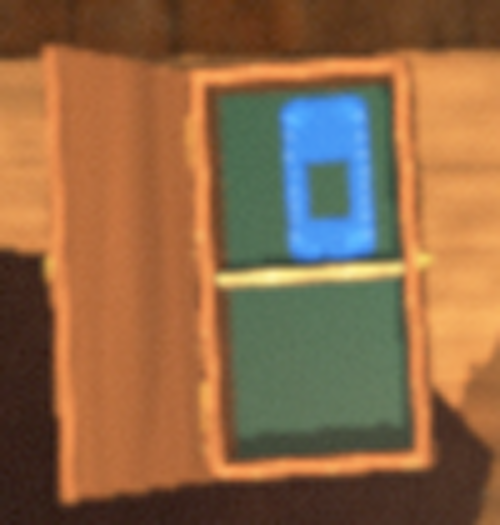

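Template_2 lies flat in the wide bay at about (286,196). On to template_1.

Request:
{"name": "carry_out", "arguments": {
  "deltas": [
    {"dp": [0,2,30],"roll": 0,"gripper": -0.36},
    {"dp": [0,2,55],"roll": 0,"gripper": -0.36},
    {"dp": [0,2,70],"roll": 0,"gripper": -0.36},
    {"dp": [0,2,73],"roll": 0,"gripper": -0.36},
    {"dp": [0,2,73],"roll": 0,"gripper": -0.36},
    {"dp": [0,2,73],"roll": 0,"gripper": -0.36},
    {"dp": [0,2,73],"roll": 0,"gripper": -0.36}
  ]
}}

```text
clock: 12.3
eef_pos: [361.0, -5.8, 8.7]
eef_rot: [3.141, 0.002, 2.928]
wrist_force: [-0.3, 0.2, -0.4]
finger_gap: 30.2
finger_force: 0.0
```

```bash
python3 - <<'E'
from h import *
z=[]
for i in range(4):
    z.append(read_state()["eef_pos"]);viewer.camera("top")
print(np.array(z).round(1))
E
```

```text
[[361.   -5.8   8.7]
 [360.9  -5.8   8.6]
 [360.8  -5.8   8.5]
 [360.7  -5.8   8.4]]
```

Request:
{"name": "carry_out", "arguments": {
  "deltas": [
    {"dp": [0,0,4],"roll": 0,"gripper": -0.36},
    {"dp": [0,0,7],"roll": 0,"gripper": -0.36},
    {"dp": [0,0,7.2],"roll": 0,"gripper": -0.36},
    {"dp": [-8,0,7.2],"roll": 0,"gripper": -0.36},
    {"dp": [-16,0,7.2],"roll": 0,"gripper": -0.36},
    {"dp": [-25,0,7.2],"roll": 0,"gripper": -0.36},
    {"dp": [-34,0,7.2],"roll": 0,"gripper": -0.36},
    {"dp": [-43,0,7.2],"roll": 0,"gripper": -0.36},
    {"dp": [-52,0,7.2],"roll": 0,"gripper": -0.36},
    {"dp": [-61,0,7.2],"roll": 0,"gripper": -0.36},
    {"dp": [-70,0,7.2],"roll": 0,"gripper": -0.36},
    {"dp": [-70,0,7.2],"roll": 0,"gripper": -0.36}
  ]
}}

```text
clock: 13.5
eef_pos: [429.2, -20.8, 0.3]
eef_rot: [-3.142, -0.001, 2.927]
wrist_force: [0.1, -0.1, 1.0]
finger_gap: 29.9
finger_force: 0.1
```

Request:
{"name": "carry_out", "arguments": {
  "deltas": [
    {"dp": [-8,0,0],"roll": 0,"gripper": -0.36},
    {"dp": [-16,0,0],"roll": 0,"gripper": -0.36},
    {"dp": [-25,0,0],"roll": 0,"gripper": -0.36},
    {"dp": [-33,0,0],"roll": 0,"gripper": -0.36},
    {"dp": [-41,0,0],"roll": 0,"gripper": -0.36},
    {"dp": [-48,0,0],"roll": 0,"gripper": -0.36},
    {"dp": [-52,0,0],"roll": 0,"gripper": -0.36},
    {"dp": [-54,0,0],"roll": 0,"gripper": -0.36},
    {"dp": [-54,0,0],"roll": 0,"gripper": -0.36}
  ]
}}

```text
clock: 14.25
eef_pos: [480.9, -32.1, 0.3]
eef_rot: [-3.141, -0.002, 2.927]
wrist_force: [-5.7, 1.7, 8.6]
finger_gap: 30.2
finger_force: 4.5
```

Request:
{"name": "carry_out", "arguments": {
  "deltas": [
    {"dp": [15,0,0],"roll": 0,"gripper": -0.36},
    {"dp": [35,0,-20],"roll": 0,"gripper": -0.1},
    {"dp": [65,0,-40],"roll": 0,"gripper": 0.3},
    {"dp": [100,0,-60],"roll": 0,"gripper": 0.6},
    {"dp": [135,0,-80],"roll": 0,"gripper": 0.7},
    {"dp": [155,0,-80],"roll": 0,"gripper": 0.7},
    {"dp": [155,0,-80],"roll": 0,"gripper": 0.7}
  ]
}}

```text
clock: 14.83
eef_pos: [327.4, 1.4, 80.7]
eef_rot: [3.141, 0.001, 2.928]
wrist_force: [-0.6, -0.0, 0.1]
finger_gap: 66.7
finger_force: 0.0
```

```bash
python3 - <<'E'
from h import *
print(read_state()["eef_pos"])
im=snap("p7")
for n in im: print(templ(im[n],n,(310,150,410,260)))
E
```

```text
[327.40481047   1.39233497  80.73982801]
[('scene', array([541.5, -48.4]), array([ 57.3, 108.8, -11. ]))]
[('top', array([545.4, -47.4]), array([ 56.9, 106.9, -12.5]))]
```

```bash
python3 - <<'E'
from h import *
move(584,-56.3,-14,np.pi-np.radians(12.3))
E
```

```text
dp [-260.    -1.9   95. ] roll 0.0
```

Request:
{"name": "carry_out", "arguments": {
  "deltas": [
    {"dp": [-30,0,0],"roll": 0,"gripper": 0.7},
    {"dp": [-70,0,0],"roll": 0,"gripper": 0.7},
    {"dp": [-110,0,0],"roll": 0,"gripper": 0.7},
    {"dp": [-150,-1,0],"roll": 0,"gripper": 0.7},
    {"dp": [-190,-2,0],"roll": 0,"gripper": 0.7},
    {"dp": [-228,-2,8],"roll": 0,"gripper": 0.7},
    {"dp": [-260,-2,20],"roll": 0,"gripper": 0.7},
    {"dp": [-260,-2,35],"roll": 0,"gripper": 0.7},
    {"dp": [-260,-2,55],"roll": 0,"gripper": 0.7},
    {"dp": [-260,-2,75],"roll": 0,"gripper": 0.7},
    {"dp": [-260,-2,88],"roll": 0,"gripper": 0.7},
    {"dp": [-260,-2,94],"roll": 0,"gripper": 0.7}
  ]
}}

```text
clock: 15.93
eef_pos: [582.9, -56.5, -16.6]
eef_rot: [-3.141, -0.004, 2.927]
wrist_force: [0.5, -0.3, -0.0]
finger_gap: 79.9
finger_force: 0.0
```

Request:
{"name": "carry_out", "arguments": {
  "deltas": [
    {"dp": [0,0,0],"roll": 0,"gripper": 0.7},
    {"dp": [0,0,0],"roll": 0,"gripper": -1},
    {"dp": [0,0,0],"roll": 0,"gripper": -1},
    {"dp": [0,0,0],"roll": 0,"gripper": -1},
    {"dp": [0,0,0],"roll": 0,"gripper": -1},
    {"dp": [0,0,0],"roll": 0,"gripper": -1},
    {"dp": [0,0,0],"roll": 0,"gripper": -1},
    {"dp": [0,0,0],"roll": 0,"gripper": -1}
  ]
}}

```text
clock: 16.6
eef_pos: [584.0, -56.5, -13.1]
eef_rot: [3.142, 0.001, 2.927]
wrist_force: [1.4, 0.8, 2.0]
finger_gap: 54.7
finger_force: 25.0
```

Request:
{"name": "carry_out", "arguments": {
  "deltas": [
    {"dp": [0,0,-10],"roll": 0,"gripper": -1},
    {"dp": [0,0,-25],"roll": 0,"gripper": -1},
    {"dp": [0,0,-45],"roll": 0,"gripper": -1},
    {"dp": [0,0,-65],"roll": 0,"gripper": -1},
    {"dp": [0,0,-85],"roll": 0,"gripper": -1},
    {"dp": [0,0,-105],"roll": 0,"gripper": -1},
    {"dp": [0,0,-125],"roll": 0,"gripper": -1},
    {"dp": [0,0,-145],"roll": 0,"gripper": -1},
    {"dp": [0,0,-165],"roll": 0,"gripper": -1},
    {"dp": [0,0,-180],"roll": 0,"gripper": -1},
    {"dp": [0,0,-190],"roll": 0,"gripper": -1},
    {"dp": [0,0,-190],"roll": 0,"gripper": -1}
  ]
}}

```text
clock: 17.6
eef_pos: [584.2, -56.5, 178.9]
eef_rot: [3.141, 0.003, 2.927]
wrist_force: [0.2, -0.2, -0.5]
finger_gap: 55.4
finger_force: 25.0
```

```bash
python3 - <<'E'
from h import *
print(read_state()["eef_pos"]);move(514.5,281,115,np.pi+np.radians(2.7))
im=snap("p8",("scene",))
print(templ(im["scene"],"scene",(300,100,420,260),192))
E
```

```text
[584.16683856 -56.5458451  178.91763601]
dp [140.  315.   63.5] roll -15.0
[('scene', array([539. , -47.3]), array([ 57. , 109.8,  -9.1]))]
```

Request:
{"name": "carry_out", "arguments": {
  "deltas": [
    {"dp": [5,12,0],"roll": -1,"gripper": -1},
    {"dp": [16,37,0],"roll": -3,"gripper": -1},
    {"dp": [30,68,0],"roll": -5,"gripper": -1},
    {"dp": [45,100,0],"roll": -7,"gripper": -1},
    {"dp": [60,134,0],"roll": -9,"gripper": -1},
    {"dp": [75,168,0],"roll": -11,"gripper": -1},
    {"dp": [90,202,0],"roll": -13,"gripper": -1},
    {"dp": [105,236,0],"roll": -15,"gripper": -1},
    {"dp": [119,267,0],"roll": -15,"gripper": -1},
    {"dp": [131,295,0],"roll": -15,"gripper": -1},
    {"dp": [140,315,10],"roll": -15,"gripper": -1},
    {"dp": [140,315,10],"roll": -15,"gripper": -1}
  ]
}}

```text
clock: 18.65
eef_pos: [511.0, 284.8, 163.5]
eef_rot: [-3.141, -0.004, -3.089]
wrist_force: [-0.8, 0.5, -1.5]
finger_gap: 55.2
finger_force: 25.0
```

```bash
python3 - <<'E'
from h import *
print(read_state()["eef_pos"]);move(515,281,22,np.pi+np.radians(2.7))
E
```

```text
[511.00756746 284.76255466 163.53924221]
dp [ -4.3  -3.8 141.5] roll 0.3
```

Request:
{"name": "carry_out", "arguments": {
  "deltas": [
    {"dp": [0,0,15],"roll": 0,"gripper": -1},
    {"dp": [0,0,35],"roll": 0,"gripper": -1},
    {"dp": [0,0,55],"roll": 0,"gripper": -1},
    {"dp": [0,0,75],"roll": 0,"gripper": -1},
    {"dp": [0,0,92],"roll": 0,"gripper": -1},
    {"dp": [0,0,108],"roll": 0,"gripper": -1},
    {"dp": [0,0,122],"roll": 0,"gripper": -1},
    {"dp": [0,0,134],"roll": 0,"gripper": -1},
    {"dp": [0,0,142],"roll": 0,"gripper": -1},
    {"dp": [0,0,146],"roll": 0,"gripper": -1},
    {"dp": [0,0,146],"roll": 0,"gripper": -1},
    {"dp": [0,0,146],"roll": 0,"gripper": -1}
  ]
}}

```text
clock: 19.65
eef_pos: [513.9, 281.2, 20.8]
eef_rot: [3.141, 0.0, -3.094]
wrist_force: [0.1, -0.1, -0.9]
finger_gap: 54.9
finger_force: 25.0
```

Request:
{"name": "carry_out", "arguments": {
  "deltas": [
    {"dp": [0,0,0],"roll": 0,"gripper": 0.4},
    {"dp": [0,0,0],"roll": 0,"gripper": 0.4},
    {"dp": [0,0,0],"roll": 0,"gripper": 0.4},
    {"dp": [0,0,-25],"roll": 0,"gripper": 0.4},
    {"dp": [0,0,-60],"roll": 0,"gripper": 0.4},
    {"dp": [0,0,-100],"roll": 0,"gripper": 0.4},
    {"dp": [0,0,-130],"roll": 0,"gripper": 0.4},
    {"dp": [10,-40,-130],"roll": 0,"gripper": 0.4},
    {"dp": [20,-80,-130],"roll": 7,"gripper": 0.4},
    {"dp": [30,-120,-130],"roll": 14,"gripper": 0.4},
    {"dp": [40,-160,-130],"roll": 21,"gripper": 0.4},
    {"dp": [50,-200,-130],"roll": 28,"gripper": 0.4}
  ]
}}

```text
clock: 20.65
eef_pos: [472.5, 77.4, 150.8]
eef_rot: [3.141, 0.001, 2.695]
wrist_force: [1.7, -0.5, 0.6]
finger_gap: 66.0
finger_force: 0.0
```

```bash
cat >> h.py <<'E'
def goods(im):
    w=blobs(im["top"],(0,0,190),(40,120,255),(395,180,485,265))
    for c in w:
        m=cv2.moments(c);u=[m["m10"]/m["m00"],m["m01"]/m["m00"]];print("pale",np.round(u,1),cv2.contourArea(c),"z57",back("top",u,57)[0].round(1)[:2],"z45",back("top",u,45)[0].round(1)[:2])
E
python3 - <<'E'
from h import *
im=snap("p9")
print(read_state()["eef_pos"])
print(templ(im["top"],"top",(220,150,320,270),14))
goods(im)
A=cv2.resize(im["top"][160:260,220:320],None,fx=4,fy=4);B=cv2.resize(im["top"][170:270,395:495],None,fx=4,fy=4)
cv2.imwrite("pics/p9.png",np.hstack([A,B])[:,:,::-1])
E
```

```text
[472.6101943   74.9138539  151.01626541]
[('top', array([472.2, 279.1]), array([ 60.7, 111.7,  -0.4]))]
pale [440.2 232.2] 206.5 z57 [ 340.1 -225.7] z45 [ 340.  -229.1]
pale [463.5 231.2] 189.0 z57 [ 341.8 -300.8] z45 [ 341.7 -304.9]
```

View pics/p9.png

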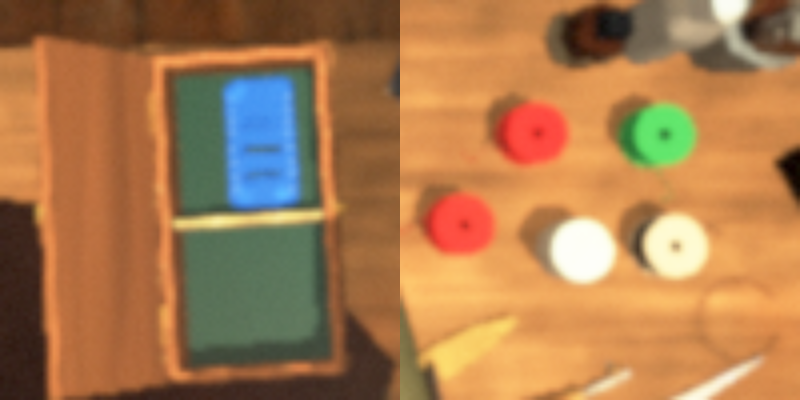

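Both templates lie stacked flat in the bay (about (285,195)). Now the pot.

```bash
python3 - <<'E'
from h import *
print(read_state()["clock"]);move(340,-225.5,85,np.pi/2)
E
```

```text
20.75
dp [ -11.4 -328.2   66.1] roll 64.2
```

Request:
{"name": "carry_out", "arguments": {
  "deltas": [
    {"dp": [0,-25,0],"roll": 7,"gripper": 0.7},
    {"dp": [-1,-60,0],"roll": 14,"gripper": 0.7},
    {"dp": [-3,-95,0],"roll": 21,"gripper": 0.7},
    {"dp": [-4,-130,0],"roll": 28,"gripper": 0.7},
    {"dp": [-5,-165,0],"roll": 35,"gripper": 0.7},
    {"dp": [-7,-200,0],"roll": 42,"gripper": 0.7},
    {"dp": [-8,-235,10],"roll": 49,"gripper": 0.7},
    {"dp": [-9,-270,25],"roll": 56,"gripper": 0.7},
    {"dp": [-11,-305,40],"roll": 64.2,"gripper": 0.7},
    {"dp": [-11.4,-328,55],"roll": 64.2,"gripper": 0.7},
    {"dp": [-11.4,-328,66],"roll": 64.2,"gripper": 0.7},
    {"dp": [-11.4,-328,66],"roll": 64.2,"gripper": 0.7}
  ]
}}

```text
clock: 21.75
eef_pos: [342.7, -222.7, 83.0]
eef_rot: [-3.14, -0.002, 1.579]
wrist_force: [0.2, -0.4, -0.1]
finger_gap: 79.6
finger_force: 0.0
```

```bash
python3 - <<'E'
from h import *
im=snap("p10")
move(340,-225.5,10,np.pi/2);print(read_state()["eef_pos"])
for n in im:
  for p,c,k,m in det(n,"wax_pot"): print(n,p,c.round(1),k)
A=cv2.resize(im["scene"][200:320,310:460],None,fx=4,fy=4)
cv2.imwrite("pics/p10.png",A[:,:,::-1])
E
```

```text
dp [-3.3 -4.  74.8] roll 0.6
[ 343.95270344 -222.17642287   84.79451935]
scene 0.88 [380.3 282.1] 308
top 0.58 [284.5 195.1] 503
```

View pics/p10.png

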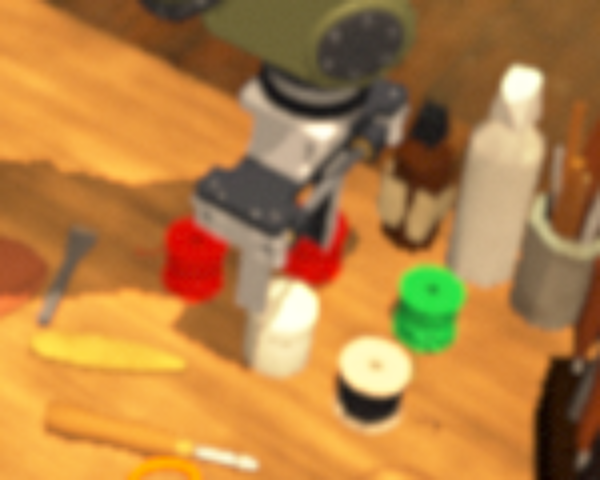

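Request:
{"name": "carry_out", "arguments": {
  "deltas": [
    {"dp": [-3,-3,10],"roll": 0.5,"gripper": 0.7},
    {"dp": [-3,-3,25],"roll": 0.5,"gripper": 0.7},
    {"dp": [-3,-3,42],"roll": 0.5,"gripper": 0.7},
    {"dp": [-3,-3,58],"roll": 0.5,"gripper": 0.7},
    {"dp": [-3,-3,70],"roll": 0.5,"gripper": 0.7},
    {"dp": [-3,-3,75],"roll": 0.5,"gripper": 0.7},
    {"dp": [-3,-3,75],"roll": 0.5,"gripper": 0.7},
    {"dp": [-3,-3,75],"roll": 0.5,"gripper": 0.7}
  ]
}}

```text
clock: 22.62
eef_pos: [341.2, -225.5, 10.2]
eef_rot: [3.141, 0.0, 1.572]
wrist_force: [-0.2, 0.4, -0.7]
finger_gap: 79.9
finger_force: 0.0
```

Request:
{"name": "carry_out", "arguments": {
  "deltas": [
    {"dp": [0,0,0],"roll": 0,"gripper": -1},
    {"dp": [0,0,0],"roll": 0,"gripper": -1},
    {"dp": [0,0,0],"roll": 0,"gripper": -1},
    {"dp": [0,0,0],"roll": 0,"gripper": -1},
    {"dp": [0,0,0],"roll": 0,"gripper": -1},
    {"dp": [0,0,0],"roll": 0,"gripper": -1},
    {"dp": [0,0,0],"roll": 0,"gripper": -1},
    {"dp": [0,0,0],"roll": 0,"gripper": -1}
  ],
  "newtons": 20
}}

```text
clock: 23.28
eef_pos: [340.7, -225.6, 9.7]
eef_rot: [3.141, 0.0, 1.571]
wrist_force: [-1.3, 1.6, 5.4]
finger_gap: 50.2
finger_force: 20.0
```

Request:
{"name": "carry_out", "arguments": {
  "deltas": [
    {"dp": [0,0,-10],"roll": 0,"gripper": -1},
    {"dp": [0,0,-30],"roll": 0,"gripper": -1},
    {"dp": [0,0,-55],"roll": 0,"gripper": -1},
    {"dp": [0,0,-80],"roll": 0,"gripper": -1},
    {"dp": [0,0,-105],"roll": 0,"gripper": -1},
    {"dp": [15,0,-125],"roll": 0,"gripper": -1},
    {"dp": [40,0,-130],"roll": 0,"gripper": -1},
    {"dp": [70,0,-130],"roll": 0,"gripper": -1},
    {"dp": [105,0,-130],"roll": 0,"gripper": -1},
    {"dp": [140,0,-130],"roll": 0,"gripper": -1},
    {"dp": [175,0,-130],"roll": 0,"gripper": -1},
    {"dp": [210,0,-130],"roll": 0,"gripper": -1}
  ]
}}

```text
clock: 24.28
eef_pos: [340.0, -14.0, 139.4]
eef_rot: [3.141, 0.0, 1.571]
wrist_force: [1.5, 1.0, -0.9]
finger_gap: 49.9
finger_force: 20.0
```

```bash
python3 - <<'E'
from h import *
print(read_state()["eef_pos"]);move(345.5,312.5,135,np.pi/2+.047)
E
```

```text
[339.9597482  -14.02145167 139.41167079]
dp [326.5   5.5   4.4] roll -2.7
```

Request:
{"name": "carry_out", "arguments": {
  "deltas": [
    {"dp": [35,0,0],"roll": -0.5,"gripper": -1},
    {"dp": [70,1,0],"roll": -1,"gripper": -1},
    {"dp": [105,2,0],"roll": -1.5,"gripper": -1},
    {"dp": [140,2,0],"roll": -2,"gripper": -1},
    {"dp": [175,3,0],"roll": -2.7,"gripper": -1},
    {"dp": [210,3,0],"roll": -2.7,"gripper": -1},
    {"dp": [245,4,0],"roll": -2.7,"gripper": -1},
    {"dp": [275,5,0],"roll": -2.7,"gripper": -1},
    {"dp": [302,5,0],"roll": -2.7,"gripper": -1},
    {"dp": [318,5,0],"roll": -2.7,"gripper": -1},
    {"dp": [326,5,0],"roll": -2.7,"gripper": -1},
    {"dp": [326,5,0],"roll": -2.7,"gripper": -1}
  ]
}}

```text
clock: 25.28
eef_pos: [345.0, 311.2, 139.0]
eef_rot: [-3.141, 0.0, 1.62]
wrist_force: [-0.3, -0.1, -1.2]
finger_gap: 49.9
finger_force: 20.0
```

Request:
{"name": "carry_out", "arguments": {
  "deltas": [
    {"dp": [0,0,0],"roll": 0,"gripper": -1},
    {"dp": [0,0,0],"roll": 0,"gripper": -1},
    {"dp": [0,0,20],"roll": 0,"gripper": -1},
    {"dp": [0,0,40],"roll": 0,"gripper": -1},
    {"dp": [0,0,55],"roll": 0,"gripper": -1},
    {"dp": [0,0,55],"roll": 0,"gripper": -1}
  ]
}}

```text
clock: 25.78
eef_pos: [344.5, 308.7, 82.2]
eef_rot: [-3.138, 0.002, 1.617]
wrist_force: [0.7, -0.2, -1.4]
finger_gap: 50.0
finger_force: 20.0
```

```bash
python3 - <<'E'
from h import *
im=snap("p11")
move(345.5,312.5,19,np.pi/2+.047);print(read_state()["eef_pos"])
A=cv2.resize(im["scene"][110:240,200:320],None,fx=4,fy=4)
cv2.imwrite("pics/p11.png",A[:,:,::-1])
E
```

```text
dp [ 2.7  0.1 65.9] roll -0.0
[345.58783923 309.85804272  84.85908322]
```

View pics/p11.png

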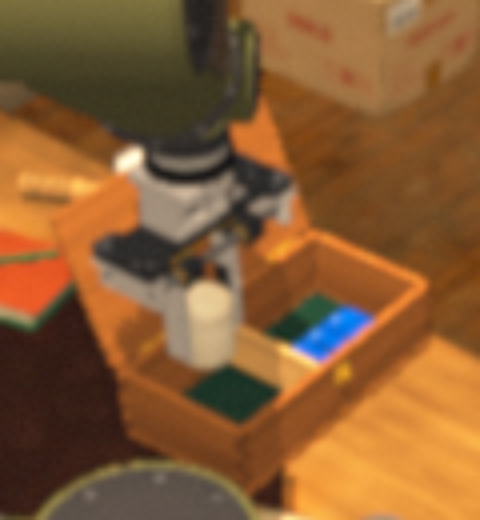

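Request:
{"name": "carry_out", "arguments": {
  "deltas": [
    {"dp": [0,0,12],"roll": 0,"gripper": -1},
    {"dp": [0,0,24],"roll": 0,"gripper": -1},
    {"dp": [0,0,36],"roll": 0,"gripper": -1},
    {"dp": [0,0,48],"roll": 0,"gripper": -1},
    {"dp": [0,0,57],"roll": 0,"gripper": -1},
    {"dp": [0,0,62],"roll": 0,"gripper": -1},
    {"dp": [0,0,64],"roll": 0,"gripper": -1},
    {"dp": [0,0,64],"roll": 0,"gripper": -1}
  ]
}}

```text
clock: 26.55
eef_pos: [345.6, 310.5, 20.7]
eef_rot: [3.141, -0.0, 1.618]
wrist_force: [-0.4, -0.6, -1.5]
finger_gap: 49.7
finger_force: 20.0
```

Request:
{"name": "carry_out", "arguments": {
  "deltas": [
    {"dp": [0,0,1.5],"roll": 0,"gripper": -1},
    {"dp": [0,0,2.5],"roll": 0,"gripper": -1},
    {"dp": [0,0,2.5],"roll": 0,"gripper": 0.25},
    {"dp": [0,0,2.5],"roll": 0,"gripper": 0.25},
    {"dp": [0,0,2.5],"roll": 0,"gripper": 0.25},
    {"dp": [0,0,-10],"roll": 0,"gripper": 0.25},
    {"dp": [0,0,-35],"roll": 0,"gripper": 0.25},
    {"dp": [0,0,-70],"roll": 0,"gripper": 0.25},
    {"dp": [0,0,-105],"roll": 0,"gripper": 0.25},
    {"dp": [-20,0,-120],"roll": 0,"gripper": 0.4},
    {"dp": [-55,0,-120],"roll": 0,"gripper": 0.6},
    {"dp": [-90,0,-120],"roll": 0,"gripper": 0.7}
  ]
}}

```text
clock: 27.55
eef_pos: [349.8, 220.1, 141.5]
eef_rot: [3.139, -0.001, 1.62]
wrist_force: [1.0, -1.0, -0.5]
finger_gap: 75.5
finger_force: 0.0
```

Request:
{"name": "carry_out", "arguments": {
  "deltas": [
    {"dp": [-40,0,0],"roll": 0,"gripper": 0.7},
    {"dp": [-80,0,0],"roll": 0,"gripper": 0.7},
    {"dp": [-120,0,0],"roll": 0,"gripper": 0.7},
    {"dp": [-160,0,0],"roll": 0,"gripper": 0.7},
    {"dp": [-200,0,0],"roll": 0,"gripper": 0.7},
    {"dp": [-240,0,0],"roll": 0,"gripper": 0.7},
    {"dp": [-280,0,0],"roll": 0,"gripper": 0.7},
    {"dp": [-310,0,0],"roll": 0,"gripper": 0.7}
  ]
}}

```text
clock: 28.22
eef_pos: [364.1, -91.7, 140.9]
eef_rot: [3.141, 0.001, 1.617]
wrist_force: [-0.4, 1.0, 0.9]
finger_gap: 79.9
finger_force: 0.0
```

```bash
python3 - <<'E'
from h import *
im=snap("p12")
print(read_state()["eef_pos"]);goods(im)
for c in blobs(im["top"],(0,0,150),(60,110,255),(255,210,310,260),40):
    m=cv2.moments(c);u=[m["m10"]/m["m00"],m["m01"]/m["m00"]];print("pot",u,back("top",u,65)[0].round(1))
A=cv2.resize(im["top"][160:260,220:320],None,fx=4,fy=4);B=cv2.resize(im["top"][170:270,395:495],None,fx=4,fy=4)
cv2.imwrite("pics/p12.png",np.hstack([A,B])[:,:,::-1])
E
```

```text
[364.39822118 -92.24198792 140.68176243]
pale [463.5 231.2] 189.0 z57 [ 341.8 -300.8] z45 [ 341.7 -304.9]
pale [430.3 224. ] 158.5 z57 [ 366.7 -194.8] z45 [ 366.9 -197.9]
pot [274.1482317531979, 233.36869826937547] [345.6 309.3  65. ]
```

View pics/p12.png

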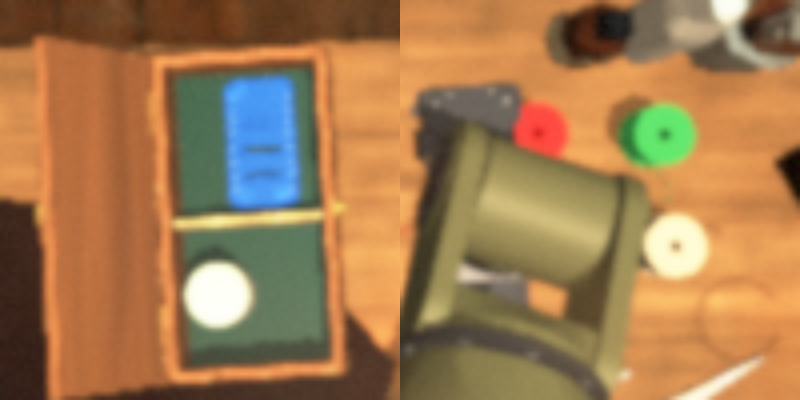

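The pot stands in the narrow bay at about (274,233), and the spool is still at (463,231). Fetching the spool.

```bash
python3 - <<'E'
from h import *
move(341.5,-305,80,np.pi/2)
E
```

```text
dp [-211.5  -32.1   60.8] roll 2.5
```

Request:
{"name": "carry_out", "arguments": {
  "deltas": [
    {"dp": [-35,-5,0],"roll": 1,"gripper": 0.7},
    {"dp": [-75,-11,0],"roll": 2,"gripper": 0.7},
    {"dp": [-112,-17,0],"roll": 2.5,"gripper": 0.7},
    {"dp": [-150,-23,0],"roll": 2.5,"gripper": 0.7},
    {"dp": [-182,-28,10],"roll": 2.5,"gripper": 0.7},
    {"dp": [-203,-31,25],"roll": 2.5,"gripper": 0.7},
    {"dp": [-211.5,-32,42],"roll": 2.5,"gripper": 0.7},
    {"dp": [-211.5,-32,56],"roll": 2.5,"gripper": 0.7},
    {"dp": [-211.5,-32,60],"roll": 2.5,"gripper": 0.7},
    {"dp": [-211.5,-32,60],"roll": 2.5,"gripper": 0.7}
  ]
}}

```text
clock: 29.15
eef_pos: [342.5, -300.9, 79.8]
eef_rot: [-3.14, -0.001, 1.575]
wrist_force: [-0.4, -0.1, 0.3]
finger_gap: 79.7
finger_force: 0.0
```

```bash
python3 - <<'E'
from h import *
im=snap("p13")
print(read_state()["eef_pos"]);move(341.5,-305,8,np.pi/2)
for p,c,k,m in det("scene","spool"): print(p,c.round(1),k,back("scene",c,24)[0].round(1))
goods(im)
E
```

```text
[ 343.06544554 -301.45476132   81.24521999]
dp [-3.5 -1.6 73.2] roll 0.3
0.82 [402.3 297.3] 328 [ 334.3 -308.7   24. ]
0.82 [358.1 264.5] 312 [ 358.5 -135.5   24. ]
0.64 [417.2 278.2] 254 [ 426.2 -305.8   24. ]
0.59 [287.8 194.1] 928 [481.7 262.9  24. ]
0.49 [385.  255.4] 71 [ 445.  -179.3   24. ]
pale [463.8 230.9] 156.0 z57 [ 342.8 -301.9] z45 [ 342.7 -306.1]
```

Request:
{"name": "carry_out", "arguments": {
  "deltas": [
    {"dp": [-2.5,-1,10],"roll": 0.3,"gripper": 0.7},
    {"dp": [-2.5,-1,25],"roll": 0.3,"gripper": 0.7},
    {"dp": [-2.5,-1,42],"roll": 0.3,"gripper": 0.7},
    {"dp": [-2.5,-1,58],"roll": 0.3,"gripper": 0.7},
    {"dp": [-2.5,-1,69],"roll": 0.3,"gripper": 0.7},
    {"dp": [-2.5,-1,72],"roll": 0.3,"gripper": 0.7},
    {"dp": [-2.5,-1,72],"roll": 0.3,"gripper": 0.7},
    {"dp": [-2.5,-1,72],"roll": 0.3,"gripper": 0.7}
  ]
}}

```text
clock: 29.97
eef_pos: [341.7, -304.6, 8.9]
eef_rot: [3.141, 0.001, 1.569]
wrist_force: [0.5, -0.3, -0.3]
finger_gap: 80.1
finger_force: 0.0
```

Request:
{"name": "carry_out", "arguments": {
  "deltas": [
    {"dp": [0,0,0],"roll": 0,"gripper": -1},
    {"dp": [0,0,0],"roll": 0,"gripper": -1},
    {"dp": [0,0,0],"roll": 0,"gripper": -1},
    {"dp": [0,0,0],"roll": 0,"gripper": -1},
    {"dp": [0,0,0],"roll": 0,"gripper": -1},
    {"dp": [0,0,0],"roll": 0,"gripper": -1},
    {"dp": [0,0,0],"roll": 0,"gripper": -1},
    {"dp": [0,0,0],"roll": 0,"gripper": -1}
  ],
  "newtons": 20
}}

```text
clock: 30.63
eef_pos: [341.6, -304.4, 8.6]
eef_rot: [3.141, 0.0, 1.57]
wrist_force: [-0.9, 0.6, 5.4]
finger_gap: 49.6
finger_force: 20.0
```

Request:
{"name": "carry_out", "arguments": {
  "deltas": [
    {"dp": [0,0,-10],"roll": 0,"gripper": -1},
    {"dp": [0,0,-30],"roll": 0,"gripper": -1},
    {"dp": [0,0,-55],"roll": 0,"gripper": -1},
    {"dp": [0,0,-80],"roll": 0,"gripper": -1},
    {"dp": [0,0,-105],"roll": 0,"gripper": -1},
    {"dp": [15,0,-125],"roll": 0,"gripper": -1},
    {"dp": [40,0,-130],"roll": 0,"gripper": -1},
    {"dp": [75,0,-130],"roll": 0,"gripper": -1},
    {"dp": [112,0,-130],"roll": 0,"gripper": -1},
    {"dp": [150,0,-130],"roll": 0,"gripper": -1},
    {"dp": [190,0,-130],"roll": 0,"gripper": -1},
    {"dp": [230,0,-130],"roll": 0,"gripper": -1}
  ]
}}

```text
clock: 31.63
eef_pos: [341.2, -72.8, 139.0]
eef_rot: [3.141, 0.0, 1.569]
wrist_force: [1.1, -0.1, 0.3]
finger_gap: 50.0
finger_force: 20.0
```

```bash
python3 - <<'E'
from h import *
print(read_state()["eef_pos"]);move(348,251,138,np.pi/2+.047)
E
```

```text
[341.16165339 -72.75247263 139.00659656]
dp [323.8   6.2   0.9] roll -2.8
```

Request:
{"name": "carry_out", "arguments": {
  "deltas": [
    {"dp": [35,0,0],"roll": -0.5,"gripper": -1},
    {"dp": [70,1,0],"roll": -1,"gripper": -1},
    {"dp": [105,2,0],"roll": -1.5,"gripper": -1},
    {"dp": [140,2,0],"roll": -2,"gripper": -1},
    {"dp": [175,3,0],"roll": -2.7,"gripper": -1},
    {"dp": [210,4,0],"roll": -2.7,"gripper": -1},
    {"dp": [245,5,0],"roll": -2.7,"gripper": -1},
    {"dp": [275,6,0],"roll": -2.7,"gripper": -1},
    {"dp": [302,6,0],"roll": -2.7,"gripper": -1},
    {"dp": [317,6,0],"roll": -2.7,"gripper": -1},
    {"dp": [324,6,0],"roll": -2.7,"gripper": -1},
    {"dp": [324,6,0],"roll": -2.7,"gripper": -1}
  ]
}}

```text
clock: 32.63
eef_pos: [348.0, 250.3, 138.6]
eef_rot: [-3.141, 0.0, 1.618]
wrist_force: [-0.1, -0.8, -0.5]
finger_gap: 49.8
finger_force: 20.0
```

Request:
{"name": "carry_out", "arguments": {
  "deltas": [
    {"dp": [0,0,0],"roll": 0,"gripper": -1},
    {"dp": [0,0,0],"roll": 0,"gripper": -1},
    {"dp": [0,0,15],"roll": 0,"gripper": -1},
    {"dp": [0,0,30],"roll": 0,"gripper": -1},
    {"dp": [0,0,40],"roll": 0,"gripper": -1},
    {"dp": [0,0,40],"roll": 0,"gripper": -1},
    {"dp": [0,0,40],"roll": 0,"gripper": -1}
  ]
}}

```text
clock: 33.22
eef_pos: [348.3, 249.2, 98.5]
eef_rot: [-3.141, 0.0, 1.616]
wrist_force: [0.1, 0.3, -0.1]
finger_gap: 49.4
finger_force: 20.0
```

```bash
python3 - <<'E'
from h import *
im=snap("p14")
print(read_state()["eef_pos"]);move(348,251,18,np.pi/2+.047)
A=cv2.resize(im["scene"][110:240,200:320],None,fx=4,fy=4)
cv2.imwrite("pics/p14.png",A[:,:,::-1])
E
```

```text
[348.61317765 249.61190016  99.18837127]
dp [ 1.4 -0.6 81.2] roll -0.1
```

Request:
{"name": "carry_out", "arguments": {
  "deltas": [
    {"dp": [1.5,0,15],"roll": 0,"gripper": -1},
    {"dp": [1.5,0,30],"roll": 0,"gripper": -1},
    {"dp": [1.5,0,45],"roll": 0,"gripper": -1},
    {"dp": [1.5,0,58],"roll": 0,"gripper": -1},
    {"dp": [1.5,0,68],"roll": 0,"gripper": -1},
    {"dp": [1.5,0,75],"roll": 0,"gripper": -1},
    {"dp": [1.5,0,79],"roll": 0,"gripper": -1},
    {"dp": [1.5,0,79],"roll": 0,"gripper": -1}
  ]
}}

```text
clock: 33.98
eef_pos: [348.1, 251.1, 19.2]
eef_rot: [-3.141, 0.0, 1.617]
wrist_force: [0.4, -1.0, 0.2]
finger_gap: 49.7
finger_force: 20.0
```

Request:
{"name": "carry_out", "arguments": {
  "deltas": [
    {"dp": [0,0,1.5],"roll": 0,"gripper": -1},
    {"dp": [0,0,2.2],"roll": 0,"gripper": -1},
    {"dp": [0,0,2.2],"roll": 0,"gripper": 0.25},
    {"dp": [0,0,2.2],"roll": 0,"gripper": 0.25},
    {"dp": [0,0,2.2],"roll": 0,"gripper": 0.25},
    {"dp": [0,0,-10],"roll": 0,"gripper": 0.25},
    {"dp": [0,0,-35],"roll": 0,"gripper": 0.25},
    {"dp": [0,0,-70],"roll": 0,"gripper": 0.25},
    {"dp": [0,0,-105],"roll": 0,"gripper": 0.25},
    {"dp": [-20,0,-140],"roll": 0,"gripper": 0.25},
    {"dp": [-60,0,-180],"roll": 0,"gripper": -0.5},
    {"dp": [-100,0,-200],"roll": 0,"gripper": -1}
  ]
}}

```text
clock: 34.98
eef_pos: [352.1, 165.9, 213.2]
eef_rot: [3.139, -0.001, 1.619]
wrist_force: [0.4, 0.1, 0.5]
finger_gap: 48.3
finger_force: 0.0
```

Request:
{"name": "carry_out", "arguments": {
  "deltas": [
    {"dp": [-40,0,-20],"roll": 0,"gripper": -1},
    {"dp": [-80,0,-40],"roll": 0,"gripper": -1},
    {"dp": [-120,0,-60],"roll": 0,"gripper": -1},
    {"dp": [-120,0,-80],"roll": 0,"gripper": -1},
    {"dp": [-120,0,-80],"roll": 0,"gripper": -1}
  ]
}}

```text
clock: 35.4
eef_pos: [358.5, 44.2, 294.4]
eef_rot: [3.135, 0.0, 1.613]
wrist_force: [0.5, 0.2, 1.2]
finger_gap: 15.7
finger_force: 0.0
```

```bash
python3 - <<'E'
from h import *
im=snap("p15")
print(read_state()["eef_pos"],read_state()["eef_rot"],read_state()["joints"])
for c in blobs(im["top"],(0,0,150),(60,110,255),(255,214,310,260),40):
    m=cv2.moments(c);u=np.array([m["m10"]/m["m00"],m["m01"]/m["m00"]]);print("pale",u.round(1),back("top",u,60)[0].round(1))
A=cv2.resize(im["scene"][110:240,200:310],None,fx=3.6,fy=3.6);B=cv2.resize(im["top"][140:270,190:300+10],None,fx=3.6,fy=3.6)[:,:400]
cv2.imwrite("pics/p15.png",np.hstack([A,B])[:,:,::-1])
# lid geometry
for s in (-1,1):
  for nm,y,z in(("hinge",358,74),("edge",358+54,209)):
    print(nm,s,proj("top",[[411+s*131,y+s*6,z]]).round(),proj("scene",[[411+s*131,y+s*6,z]]).round())
E
```

```text
[357.65801953  46.05007786 290.70397977] [ 3.14018588e+00 -7.01493745e-05  1.61539135e+00] [ 2.63080488e-02 -2.00793385e-01  1.84934878e+00  9.61629771e-05
  1.49163200e+00 -1.82944659e-02]
pale [283.5 232.7] [347.1 279.9  60. ]
hinge -1 [[260. 254.]] [[229. 201.]]
edge -1 [[233. 257.]] [[214. 163.]]
hinge 1 [[256. 173.]] [[278. 165.]]
edge 1 [[229. 166.]] [[265. 129.]]
```

View pics/p15.png

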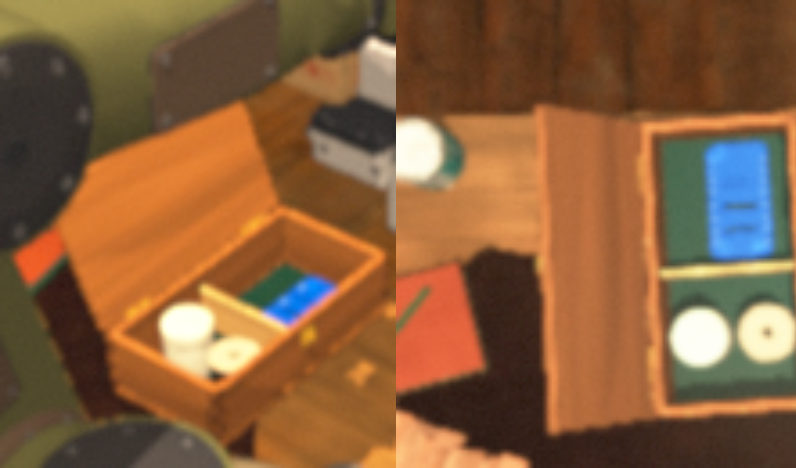

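Everything is packed: both templates, the pot, and the spool upright beside it at about (296,232). The lid stands open with its edge near column 230. Now to go behind the lid.

```bash
python3 - <<'E'
from h import *
move(400,480,300,np.pi/2+.047)
E
```

```text
dp [431.6  61.7  -9.2] roll -0.1
```

Request:
{"name": "carry_out", "arguments": {
  "deltas": [
    {"dp": [20,3,-9],"roll": 0,"gripper": -1},
    {"dp": [55,8,-9],"roll": 0,"gripper": -1},
    {"dp": [95,14,-9],"roll": 0,"gripper": -1},
    {"dp": [135,19,-9],"roll": 0,"gripper": -1},
    {"dp": [175,25,-9],"roll": 0,"gripper": -1},
    {"dp": [215,31,-9],"roll": 0,"gripper": -1},
    {"dp": [255,37,-9],"roll": 0,"gripper": -1},
    {"dp": [295,42,-9],"roll": 0,"gripper": -1},
    {"dp": [335,48,-9],"roll": 0,"gripper": -1},
    {"dp": [375,54,-9],"roll": 0,"gripper": -1},
    {"dp": [410,60,-9],"roll": 0,"gripper": -1},
    {"dp": [432,62,-9],"roll": 0,"gripper": -1}
  ]
}}

```text
clock: 36.5
eef_pos: [397.9, 484.3, 296.7]
eef_rot: [-3.139, 0.002, 1.62]
wrist_force: [-0.6, -0.6, -0.4]
finger_gap: 0.2
finger_force: 0.0
```

```bash
python3 - <<'E'
from h import *
print(read_state()["eef_pos"]);move(400,475,185,np.pi/2+.047)
E
```

```text
[397.94635815 484.33955582 296.65057267]
dp [ -9.2   1.9 111.7] roll 0.1
```

Request:
{"name": "carry_out", "arguments": {
  "deltas": [
    {"dp": [0,0,25],"roll": 0,"gripper": -1},
    {"dp": [0,0,60],"roll": 0,"gripper": -1},
    {"dp": [0,0,90],"roll": 0,"gripper": -1},
    {"dp": [0,0,115],"roll": 0,"gripper": -1},
    {"dp": [-10,0,115],"roll": 0,"gripper": -1},
    {"dp": [-22,0,115],"roll": 0,"gripper": -1},
    {"dp": [-34,0,115],"roll": 0,"gripper": -1},
    {"dp": [-46,0,115],"roll": 0,"gripper": -1},
    {"dp": [-56,0,115],"roll": 0,"gripper": -1},
    {"dp": [-66,0,115],"roll": 0,"gripper": -1}
  ]
}}

```text
clock: 37.33
eef_pos: [402.4, 414.4, 185.3]
eef_rot: [3.141, -0.001, 1.617]
wrist_force: [-0.3, 2.9, 1.1]
finger_gap: 0.6
finger_force: 0.8
```

Request:
{"name": "carry_out", "arguments": {
  "deltas": [
    {"dp": [-8,0,0],"roll": 0,"gripper": -1},
    {"dp": [-16,0,0],"roll": 0,"gripper": -1},
    {"dp": [-24,0,0],"roll": 0,"gripper": -1},
    {"dp": [-32,0,0],"roll": 0,"gripper": -1}
  ]
}}

```text
clock: 37.67
eef_pos: [404.1, 382.1, 184.5]
eef_rot: [-3.142, 0.0, 1.617]
wrist_force: [-0.8, 0.4, 0.4]
finger_gap: 0.5
finger_force: 0.4
```

Contact is gentle. I'll keep pushing past upright.

Request:
{"name": "carry_out", "arguments": {
  "deltas": [
    {"dp": [-9,0,0],"roll": 0,"gripper": -1},
    {"dp": [-18,0,0],"roll": 0,"gripper": -1},
    {"dp": [-27,0,0],"roll": 0,"gripper": -1},
    {"dp": [-36,0,0],"roll": 0,"gripper": -1},
    {"dp": [-45,0,0],"roll": 0,"gripper": -1},
    {"dp": [-52,0,0],"roll": 0,"gripper": -1},
    {"dp": [-40,0,0],"roll": 0,"gripper": -1},
    {"dp": [-10,0,0],"roll": 0,"gripper": -1},
    {"dp": [30,0,-20],"roll": 0,"gripper": -1},
    {"dp": [70,0,-40],"roll": 0,"gripper": -1},
    {"dp": [100,0,-60],"roll": 0,"gripper": -1},
    {"dp": [120,0,-60],"roll": 0,"gripper": -1}
  ]
}}

```text
clock: 38.67
eef_pos: [398.2, 506.6, 248.6]
eef_rot: [3.138, -0.004, 1.618]
wrist_force: [-0.6, 0.1, 0.7]
finger_gap: 0.4
finger_force: 0.0
```

Request:
{"name": "carry_out", "arguments": {
  "deltas": [
    {"dp": [0,0,0],"roll": 0,"gripper": -1},
    {"dp": [0,0,0],"roll": 0,"gripper": -1},
    {"dp": [-40,-30,-40],"roll": 0,"gripper": -1},
    {"dp": [-40,-70,-50],"roll": 0,"gripper": -1},
    {"dp": [-40,-110,-50],"roll": 0,"gripper": -1},
    {"dp": [-10,-150,-50],"roll": 0,"gripper": -1},
    {"dp": [20,-180,-50],"roll": 0,"gripper": -1},
    {"dp": [40,-200,-50],"roll": 0,"gripper": -1},
    {"dp": [40,-200,-50],"roll": 0,"gripper": -1},
    {"dp": [40,-200,-50],"roll": 0,"gripper": -1}
  ]
}}

```text
clock: 39.5
eef_pos: [195.6, 533.6, 293.9]
eef_rot: [-3.141, 0.001, 1.619]
wrist_force: [0.4, -0.1, -0.6]
finger_gap: 0.2
finger_force: 0.0
```

```bash
python3 - <<'E'
from h import *
im=snap("end")
s=read_state();print(s["clock"],s["eef_pos"],s["wrist_force"])
b=R.from_euler("z",2.7,degrees=True).as_matrix()
def box(x,y,z): # box frame -> world
    return np.array([411,284.5,0])+b@np.array([-y,x,z])
for n in im:
    for l in("lid_front","template_box"):
        for p,c,k,m in det(n,l)[:2]:
            ys,xs=np.nonzero(m);print(n,l,p,k,c.round(1),"bbox",xs.min(),ys.min(),xs.max(),ys.max())
    q=proj(n,[box(x,y,z) for x in(-76,70) for y in(-131,131) for z in(74,82)])
    print("expected shut lid",n,q.min(0).round(),q.max(0).round())
    print("blue",templ(im[n],n,(200,120,330,270)))
    hs=cv2.cvtColor(im[n],cv2.COLOR_RGB2HSV); u=[proj(n,[box(x,y,82)])[0].astype(int) for x in(-55,-25,0,30,55) for y in(-110,-61,20,65,110)]
    print([hs[v[1],v[0]].tolist() for v in u])
E
```

```text
39.6 [197.75310245 532.55550581 294.15011946] [ 0.52483808  0.45345348 -0.47416042]
scene lid_front 0.98 2028 [268.6 191.7] bbox 230 166 308 218
scene template_box 0.57 3188 [268.7 198.9] bbox 229 166 308 232
expected shut lid scene [229. 164.] [309. 219.]
blue []
[[15, 196, 250], [15, 197, 248], [15, 196, 247], [15, 195, 248], [15, 195, 247], [15, 196, 249], [15, 197, 249], [15, 194, 247], [15, 193, 248], [14, 195, 239], [14, 198, 238], [15, 193, 250], [15, 196, 250], [16, 194, 251], [13, 197, 232], [15, 197, 246], [16, 190, 253], [15, 197, 249], [15, 197, 247], [13, 196, 236], [15, 196, 250], [17, 196, 250], [14, 194, 245], [14, 197, 243], [15, 196, 244]]
top lid_front 0.6 3760 [281.4 212.8] bbox 257 171 306 254
top lid_front 0.56 3774 [281.4 212.8] bbox 257 171 306 255
top template_box 0.82 3805 [281.5 212.5] bbox 256 171 306 254
expected shut lid top [257. 170.] [308. 255.]
blue []
[[15, 158, 251], [15, 156, 251], [14, 159, 250], [14, 162, 249], [13, 161, 247], [15, 158, 251], [15, 158, 251], [14, 160, 249], [14, 162, 248], [13, 168, 240], [13, 166, 244], [15, 158, 251], [14, 161, 250], [15, 159, 250], [13, 165, 244], [14, 160, 248], [16, 154, 253], [14, 161, 249], [14, 161, 249], [12, 164, 239], [14, 159, 250], [15, 164, 247], [13, 166, 244], [13, 165, 242], [13, 165, 240]]
```

The lid matches the fully shut outline in both cameras. I'll let it settle for a second, then hand in.

Request:
{"name": "carry_out", "arguments": {
  "deltas": [
    {"dp": [0,0,0],"roll": 0,"gripper": -1},
    {"dp": [0,0,0],"roll": 0,"gripper": -1},
    {"dp": [0,0,0],"roll": 0,"gripper": -1},
    {"dp": [0,0,0],"roll": 0,"gripper": -1},
    {"dp": [0,0,0],"roll": 0,"gripper": -1},
    {"dp": [0,0,0],"roll": 0,"gripper": -1},
    {"dp": [0,0,0],"roll": 0,"gripper": -1},
    {"dp": [0,0,0],"roll": 0,"gripper": -1},
    {"dp": [0,0,0],"roll": 0,"gripper": -1},
    {"dp": [0,0,0],"roll": 0,"gripper": -1},
    {"dp": [0,0,0],"roll": 0,"gripper": -1},
    {"dp": [0,0,0],"roll": 0,"gripper": -1}
  ]
}}

```text
clock: 40.8
eef_pos: [197.0, 533.4, 294.5]
eef_rot: [3.142, -0.0, 1.617]
wrist_force: [0.5, 0.2, -0.4]
finger_gap: 0.1
finger_force: 0.0
```

```bash
python3 - <<'E'
from h import *
im=snap("fin",("top",))
for p,c,k,m in det("top","lid_front")[:1]: print(p,c,k)
print(manip.sign_off())
E
```

```text
0.91 [281.44447341 212.94525547] 3836
the job is handed in; nothing more can be done
None
```

The box is packed and handed in: both templates are stacked flat in the wide bay, the wax pot and black spool stand in the narrow bay, and the lid is shut in both camera views; the glue tin was not touched.

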